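Clip the decorating tools into the rack and lock it

ROBOT

A 6-joint arm with a two-finger parallel gripper is mounted at the origin on the work surface. World frame = base frame: x ahead of the robot, y to its left, z up, the work surface at z = 0. Lengths are in m, angles in rad, forces in N, time in s.
With the tool pointing down it reaches from about 0.35 to 0.975 m from the base axis. Payload 4.9 kg.
Tool frame: the origin (TCP) lies between the finger pads; the fingertips stand 22 mm ahead of it and the grasp point (between the pads) lies 3 mm ahead of it; z points along the fingers, y is the line along which they close (so a half turn about z gives the same grasp; the last joint's range is limited). The gripper opens to 85 mm and grips with 20 to 120 N. Pads are 22 mm wide; open, the fingers measure 114 mm over their backs; the gripper's body (76 mm by 85 mm) begins 54 mm behind the grasp point. The pads swing forward as they close: fully open they stand 13 mm farther back than shut.
Start: joints at [-1.449, 0.053, 1.613, -0, 1.476, -0.119], TCP at [0.149, -0.607, 0.253] pointing down, gripper open.
Joint ranges: [-3.01, 3.01], [-1.01, 2.22], [0.06, 2.58], [-1.02, 4.17], [0.09, 2.62], [-3.14, 3.14]. Speed limits (rad/s): [2.57, 2.57, 3.14, 3.14, 3.14, 3.14].

INTERFACE

Orientations are given as a unit quaternion [w, x, y, z].
In Python, from plant import state, grab_frame, get_calibration, job_done, recognise, regions_of gives the robot as it stands.
- The arm moves only by the tool apply_moves, never from a script. Its argument "targets" is a list of rows, each an object with "translation": the shift along the tool's x, y, z normalised to -1 to 1, where 1 is 100 mm, a list of three; "twist": the turn about the tool's z normalised to -1 to 1, where 1 is 0.1 rad; "hand": the opening, from 0 (shut) to 1 (fully open). A call has 1 to 8 rows; each row shifts and turns the commanded pose from where the row before left it, along the tool's axes as they then stand; what a row does not reach is not made up. A row lasts 1/10 s, in which the tool goes at most 50 mm and 8.59 degrees, less where a joint would pass 70% of its speed; a pose out of reach is approached as far as the arm can. A call with a number of a shift or a turn outside -1 to 1 is refused whole. A call with a gripper value outside its range is refused whole. The fingers move at their own pace and stop on an object; the grip force is fixed at half the most. Time passes only in rows, so rows that do not move let the fingers close. It gives the time, the measured TCP pose, the force, the opening and the grip force at its end, in the units of the state.
- state(): the state, without advancing time (a new reading comes with each control period).
- grab_frame(name): name is "scene" or "top" or "wrist"; returns the picture (384x512x3 uint8, red, green, blue); there is no depth.
- get_calibration(name): a dict with "camera_matrix" (3x3 intrinsics, pixels), "pose" (4x4, takes a point from camera to world coordinates). Camera axes: x right, y up, looking along -z (the intrinsics and any distortion apply to the point x, -y, -z); pixel columns grow to the right and rows downward; lengths in m; the calibration is good to about 2 mm. A picture is of the moment at which its call begins: read the wrist's pose just before it. get_calibration takes no time and is no camera call; for the wrist camera it gives the pose at the moment of the call.
- job_done(): hands the job in; it is judged then, once.
Trained networks look in the newest picture that a camera, given by its name, has taken for a name from the list of things; names that differ only in an ending like _2 or _b are one class to them, and where a whole thing is asked for, a point or a joint stands for the part that bears it (a point fixed in the world has none). Each returns a list of dicts, best first, with "score" (0 to 1); they miss things now and then, are a little off and sometimes report something else, mostly with a low value. They report only what shows in the picture. A call takes as long as a camera call.
- recognise(camera, query): "point" ([x, y, z] in m, in world coordinates, good to about 4 mm: the middle of the surface that is visible of it).
- regions_of(camera, query): "pixels" (384x512 bool, what is visible of it).
The state is a dict: "time": time; "joint_pos": joint angles; "joint_vel": joint speeds; "joint_efforts": joint torques, N m; "tool_pos": TCP position; "tool_rot": TCP orientation; "contact_force": force on the tool from outside, world axes, zero at the start; "ft_torque": the same for the moment, N m; "gripper_width": opening from 0.0 (shut) to 1.0 (fully open); "grasp_force": force on a finger pad.
Only numpy, scipy, OpenCV 4.12 (cv2) and the standard library are available. Lean on these libraries where they do the work, as an engineer would, in place of code of your own. Each camera call takes 0.05 s, during which the arm holds its last target. There are 200 camera calls.

TASK

Clear the decorating tools off the bench into the clip rack: press the red knob down and turn it anticlockwise to unlock the rack, then push every spatula, spoon, brush or scraper that is there into a clip of its own, its handle centred in the clip and its head pointing to the far side, until it snaps home on the saddles, and do not go on pressing hard once it is home. When all are in, press the knob and turn it back so that it pops up locked, and leave the bowl, jar, cutter and bottle where they stand.

Things in the scene. Friction and masses are not known exactly. Their poses are not given: they have to be found in the camera images.
- rack: White tool rack fixed to the bench; base plate 150 mm (x) by 430 mm (y), 12 mm thick. Origin under the middle of the clip row, at bench height; +x to the far side, away from the robot, +y to the end with the red knob (at y = 183 mm), +z up. Four orange spring clips 70 mm apart, at y = -105, -35, 35, 105 mm; a handle lies in a clip along x, over the rack's middle.
- saddles: Grey saddles under the jaws of the clips, fixed to the rack, same origin and axes; the handle rests on them, 30 mm above the bench, when home. Between the front and rear saddles of a clip (x -30 to 30 mm) there is only the base plate.
- lockbar: Steel lock bar along y with four hooks, 52 to 60 mm on the far side of the clips' middles, tops 59 mm above the bench; slides with the knob. Origin = the rack's when locked, 24 mm to +y of it when unlocked. Locked, each hook covers a clip 54 mm above the bench: no handle can go in or out. Unlocked, every clip has 15 mm or more free each side of its middle line.
- knob_turn (a joint): Turn of the red lock knob, rad: 0 locked, 1.047 (60 degrees anticlockwise from above) unlocked, stops at both ends. Turns (beyond some 0.2 rad of play) only while pressed down at least 4.5 mm; at either end it springs up when let go and is held. Let go part-way, it stays down, unfinished. Drives the lock bar; turns easily (under 0.1 N m).
- knob_press (a joint): How far the red lock knob is pressed down, m: 0 up, 0.007 fully down; 3 N to start, 8 N fully down; springs back.
- knob_grip (a point): On the red knob's axis, in its grip bar, 58 mm above the bench when up; moves with the knob. The bar is 50 mm long, 13 mm thick, from 46 to 68 mm above the bench when up, on a black disc 56 mm wide whose top is at 46 mm. This point's x runs along the bar; locked, the bar lies along the rack's x.
- spatula: Loose, may be absent. Origin: on the axis at the middle of the straight round handle (18 mm thick, 162 mm long, round ends), 9 mm above the bench as it lies; +x along the handle to the head, +z up. Head: 80 to 170 mm ahead of the origin, its underside level with the handle's. Palette spatula: orange handle, steel blade 32 mm wide; 90 g.
- spoon: Loose, may be absent. Origin: on the axis at the middle of the straight round handle (18 mm thick, 162 mm long, round ends), 9 mm above the bench as it lies; +x along the handle to the head, +z up. Head: 80 to 170 mm ahead of the origin, its underside level with the handle's. Wooden spoon, head 44 mm wide; 70 g.
- brush: Loose, may be absent. Origin: on the axis at the middle of the straight round handle (18 mm thick, 162 mm long, round ends), 9 mm above the bench as it lies; +x along the handle to the head, +z up. Head: 80 to 170 mm ahead of the origin, its underside level with the handle's. Pastry brush: white handle, brown bristles 36 mm wide; 70 g.
- scraper: Loose, may be absent. Origin: on the axis at the middle of the straight round handle (18 mm thick, 162 mm long, round ends), 9 mm above the bench as it lies; +x along the handle to the head, +z up. Head: 80 to 170 mm ahead of the origin, its underside level with the handle's. Bowl scraper: steel handle, blue blade 44 mm wide; 80 g.
- pudding_bowl: White ceramic pudding bowl, 120 mm wide, 70 mm high, origin under its middle. Bystander.
- sugar_jar: Jar 64 mm wide, about 100 mm high, origin under its middle. Bystander.
- cutter: Steel biscuit cutter, ring 70 mm wide, 40 mm high, origin under its middle. Bystander.
- vanilla: Small bottle 44 mm wide, 120 mm high, origin under its middle. Bystander.
- clip1 (a point): Clip farthest from the knob. This point (axes as the rack's) is where a handle's middle lies when home: 39 mm above the bench. The sprung jaws stand 31 to 41 mm before and behind this point, tops 48 mm above the bench, 12 mm apart when empty, so a gripper holding the handle at its middle fits between them.
- clip2 (a point): Second clip, same as clip1. A handle laid on the empty jaws rests about 13 mm above home. Pushed straight down it meets a peak of roughly 11 N (8 to 15) some 8 to 10 mm above home; below 3 mm above home the jaws pull it down and hold it. Press it to within 1 mm of home, then let go.
- clip3 (a point): Third clip, same as clip1 and clip2.
- clip4 (a point): Clip nearest the knob, same as clip1 and clip2.
- spatula_neck (a point): Neck of the spatula, where handle meets head: 90 mm ahead of its origin, 4 mm below the handle's axis. Tells which way the head points.
- spoon_neck (a point): Neck of the spoon, where handle meets head: 90 mm ahead of its origin, 4 mm below the handle's axis. Tells which way the head points.
- brush_neck (a point): Neck of the brush, where handle meets head: 90 mm ahead of its origin, 4 mm below the handle's axis. Tells which way the head points.
- scraper_neck (a point): Neck of the scraper, where handle meets head: 90 mm ahead of its origin, 4 mm below the handle's axis. Tells which way the head points.

How it is judged:
On the way, in this order (a step that is already met when the one before it is completed fails the run):
1. the rack is unlocked: knob turned past 0.95 rad and popped up (value of joint knob_turn above 0.95 rad and value of joint knob_press below 0.002 m), for 0.2 s.
2. every tool present is snapped home in a clip, head to the far side, rack still unlocked (((horizontal distance between spatula and clip1 below 0.015 m and z of spatula in the frame of clip1 between -0.004 and 0.003 m) or (horizontal distance between spatula and clip2 below 0.015 m and z of spatula in the frame of clip2 between -0.004 and 0.003 m) or (horizontal distance between spatula and clip3 below 0.015 m and z of spatula in the frame of clip3 between -0.004 and 0.003 m) or (horizontal distance between spatula and clip4 below 0.015 m and z of spatula in the frame of clip4 between -0.004 and 0.003 m)) and angle between the x axis of each of spatula, spoon, brush, scraper and the x axis of rack, either way round below 0.1 rad and x of each of spatula_neck, spoon_neck, brush_neck, scraper_neck in the frame of rack above 0.06 m and ((horizontal distance between spoon and clip1 below 0.015 m and z of spoon in the frame of clip1 between -0.004 and 0.003 m) or (horizontal distance between spoon and clip2 below 0.015 m and z of spoon in the frame of clip2 between -0.004 and 0.003 m) or (horizontal distance between spoon and clip3 below 0.015 m and z of spoon in the frame of clip3 between -0.004 and 0.003 m) or (horizontal distance between spoon and clip4 below 0.015 m and z of spoon in the frame of clip4 between -0.004 and 0.003 m)) and ((horizontal distance between brush and clip1 below 0.015 m and z of brush in the frame of clip1 between -0.004 and 0.003 m) or (horizontal distance between brush and clip2 below 0.015 m and z of brush in the frame of clip2 between -0.004 and 0.003 m) or (horizontal distance between brush and clip3 below 0.015 m and z of brush in the frame of clip3 between -0.004 and 0.003 m) or (horizontal distance between brush and clip4 below 0.015 m and z of brush in the frame of clip4 between -0.004 and 0.003 m)) and ((horizontal distance between scraper and clip1 below 0.015 m and z of scraper in the frame of clip1 between -0.004 and 0.003 m) or (horizontal distance between scraper and clip2 below 0.015 m and z of scraper in the frame of clip2 between -0.004 and 0.003 m) or (horizontal distance between scraper and clip3 below 0.015 m and z of scraper in the frame of clip3 between -0.004 and 0.003 m) or (horizontal distance between scraper and clip4 below 0.015 m and z of scraper in the frame of clip4 between -0.004 and 0.003 m)) and value of joint knob_turn above 0.9 rad), for 0.3 s.
3. the rack is locked again: knob within 0.1 rad of 0 and popped up (value of joint knob_turn below 0.1 rad and value of joint knob_press below 0.002 m), for 0.2 s.
At the end, for the whole second after the job is handed in: Every tool present is at rest home in a clip (handle middle within 15 mm of the clip middle from above, at most 3 mm above home, parallel within 0.1 rad, head to the far side), and the knob is within 0.1 rad of locked and up (under 2 mm pressed) (all of step 3 and ((horizontal distance between spatula and clip1 below 0.015 m and z of spatula in the frame of clip1 between -0.004 and 0.003 m) or (horizontal distance between spatula and clip2 below 0.015 m and z of spatula in the frame of clip2 between -0.004 and 0.003 m) or (horizontal distance between spatula and clip3 below 0.015 m and z of spatula in the frame of clip3 between -0.004 and 0.003 m) or (horizontal distance between spatula and clip4 below 0.015 m and z of spatula in the frame of clip4 between -0.004 and 0.003 m)) and angle between the x axis of each of spatula, spoon, brush, scraper and the x axis of rack, either way round below 0.1 rad and x of each of spatula_neck, spoon_neck, brush_neck, scraper_neck in the frame of rack above 0.06 m and ((horizontal distance between spoon and clip1 below 0.015 m and z of spoon in the frame of clip1 between -0.004 and 0.003 m) or (horizontal distance between spoon and clip2 below 0.015 m and z of spoon in the frame of clip2 between -0.004 and 0.003 m) or (horizontal distance between spoon and clip3 below 0.015 m and z of spoon in the frame of clip3 between -0.004 and 0.003 m) or (horizontal distance between spoon and clip4 below 0.015 m and z of spoon in the frame of clip4 between -0.004 and 0.003 m)) and ((horizontal distance between brush and clip1 below 0.015 m and z of brush in the frame of clip1 between -0.004 and 0.003 m) or (horizontal distance between brush and clip2 below 0.015 m and z of brush in the frame of clip2 between -0.004 and 0.003 m) or (horizontal distance between brush and clip3 below 0.015 m and z of brush in the frame of clip3 between -0.004 and 0.003 m) or (horizontal distance between brush and clip4 below 0.015 m and z of brush in the frame of clip4 between -0.004 and 0.003 m)) and ((horizontal distance between scraper and clip1 below 0.015 m and z of scraper in the frame of clip1 between -0.004 and 0.003 m) or (horizontal distance between scraper and clip2 below 0.015 m and z of scraper in the frame of clip2 between -0.004 and 0.003 m) or (horizontal distance between scraper and clip3 below 0.015 m and z of scraper in the frame of clip3 between -0.004 and 0.003 m) or (horizontal distance between scraper and clip4 below 0.015 m and z of scraper in the frame of clip4 between -0.004 and 0.003 m)) and linear speed of each of spatula, spoon, brush, scraper below 0.03 m/s); the robot touches nothing.
It fails at once if a tool is pressed onto the saddles with more than 60 N (contact force between any of spatula, spoon, brush, scraper and saddles above 60 N).
It fails at once if a bystander is moved more than 30 mm (distance of any of pudding_bowl, sugar_jar, cutter, vanilla from where it was at the start of the episode above 0.03 m).
Of spatula, spoon, brush, scraper only 3 to 4 are there at a start; the rules pass over those that are not, and their reading is None.
At some moment in a run one of spatula, spoon, brush, scraper may be knocked a few centimetres aside while the robot is not near it.
Once in a run the grip may slacken for a moment while it holds something.
It also fails if it takes over 210 s, if anything falls off the work surface, if the arm or the gripper's body presses on something with over 40 N, if the wrist force passes 120 N, or if a joint passes its speed limit or range.

## Working session

There is one attempt and no reset: what is moved stays moved. The work goes in short steps, Python scripts to look and compute and a tool call to move; the robot and the scene stay as the last step left them, time stands still between calls to the robot, and variables do not carry over. Pictures are saved under pics/ and viewed, at most 14 in all, crops included, and the job is handed in when it is done.

Besides the shell and the picture viewer there is one more tool, called as name(argument=value, ...), one argument or row to a line, values as JSON. apply_moves: Moves the arm, as the interface text tells. Its arguments: {"type":"object","properties":{"targets":{"type":"array"}},"required":["targets"]}

```bash
mkdir -p pics; ls; cat > h.py <<'E'
import numpy as np, cv2
from plant import *
def save(n,f): 
    im=grab_frame(n); cv2.imwrite('pics/'+f,cv2.cvtColor(im,cv2.COLOR_RGB2BGR)); return im
def proj(n,P):
    c=get_calibration(n);T=np.linalg.inv(np.array(c['pose']));p=T[:3,:3]@np.array(P)+T[:3,3]
    q=np.array(c['camera_matrix'])@np.array([p[0],-p[1],-p[2]]);return q[:2]/q[2]
def unproj(n,uv,z,c=None):
    c=c or get_calibration(n);T=np.array(c['pose']);uv=np.atleast_2d(uv).astype(float)
    r=np.linalg.inv(np.array(c['camera_matrix']))@np.c_[uv,np.ones(len(uv))].T
    d=T[:3,:3]@(r*np.array([[1],[-1],[-1]]));return (T[:3,3:]+d*(z-T[2,3])/d[2]).T
def axis(n,q,z=0.009):
    """principal axis of region projected on height z"""
    c=get_calibration(n);out=[]
    for r in regions_of(n,q)[:2]:
        v,u=np.nonzero(r['pixels']);
        if len(u)<30: continue
        P=unproj(n,np.c_[u,v],z,c)[:,:2];m=P.mean(0);w,V=np.linalg.eigh(np.cov((P-m).T));a=V[:,1]
        t=(P-m)@a;s=(P-m)@V[:,0];out.append((r['score'],len(u),m.round(3),round(np.degrees(np.arctan2(a[1],a[0])),1),t.min().round(3),t.max().round(3),s.min().round(3),s.max().round(3)))
    return out
E
cat > a.py <<'E'
from h import *
print(state())
for n in('top','scene'):
    save(n,n+'0.png');print(n,np.array(get_calibration(n)['pose']).round(2).tolist())
for q in['spatula','spoon','brush','scraper','rack','saddles','lockbar','knob_grip','pudding_bowl','sugar_jar','cutter','vanilla','spatula_neck','spoon_neck','brush_neck','scraper_neck']:
    print(q,[(round(r['score'],2),np.round(r['point'],3).tolist()) for r in recognise('top',q)[:2]])
E
python3 a.py
```

```text
pics
{'time': 0.0, 'joint_pos': array([-1.44895375e+00,  5.33723241e-02,  1.61428172e+00,  7.09332175e-06,
        1.47602075e+00, -1.19018843e-01]), 'joint_vel': array([-0.00034788, -0.00036342,  0.00045419,  0.00104471, -0.00025413,
       -0.00073561]), 'joint_efforts': array([ 2.19489098e-04, -3.93679404e+01, -3.70177746e+01, -9.34516106e-05,
        7.15691902e-03,  6.62242996e-06]), 'tool_pos': array([ 0.14900705, -0.60638256,  0.25206073]), 'tool_rot': array([-1.04107503e-03,  9.92756485e-01,  1.20139408e-01,  2.06053435e-06]), 'contact_force': array([-0.97177887, -0.96541392, -0.61439805]), 'ft_torque': array([-0.04523545,  0.05721534,  0.04273493]), 'grasp_force': 0.0, 'gripper_width': 0.9981128843947095}
top [[0.02, 0.99, -0.17, 0.31], [-1.0, 0.01, -0.01, -0.04], [-0.0, 0.17, 0.99, 1.58], [0.0, 0.0, 0.0, 1.0]]
scene [[0.4, -0.55, 0.73, 1.37], [0.92, 0.24, -0.32, -0.38], [-0.0, 0.8, 0.6, 0.73], [0.0, 0.0, 0.0, 1.0]]
spatula [(0.85, [0.555, 0.459, 0.009])]
spoon [(0.73, [0.582, 0.344, 0.017]), (0.62, [0.634, -0.459, 0.078])]
brush [(0.87, [0.594, 0.129, 0.011]), (0.71, [0.661, 0.243, 0.005])]
scraper [(0.63, [0.656, 0.241, 0.006])]
rack [(0.56, [0.533, -0.17, 0.013])]
saddles []
lockbar [(0.64, [0.588, -0.18, 0.02])]
knob_grip [(0.58, [0.545, -0.022, 0.046])]
pudding_bowl [(0.89, [0.496, -0.536, 0.03])]
sugar_jar [(0.74, [0.757, 0.017, 0.1]), (0.56, [0.55, -0.021, 0.043])]
cutter [(0.66, [0.35, -0.449, 0.03]), (0.65, [0.584, 0.345, 0.017])]
vanilla [(0.83, [0.632, -0.458, 0.076])]
spatula_neck [(0.64, [0.554, 0.462, 0.012])]
spoon_neck [(0.79, [0.583, 0.347, 0.016])]
brush_neck [(0.78, [0.595, 0.128, 0.009])]
scraper_neck [(0.85, [0.661, 0.246, 0.005])]
```

View pics/top0.png

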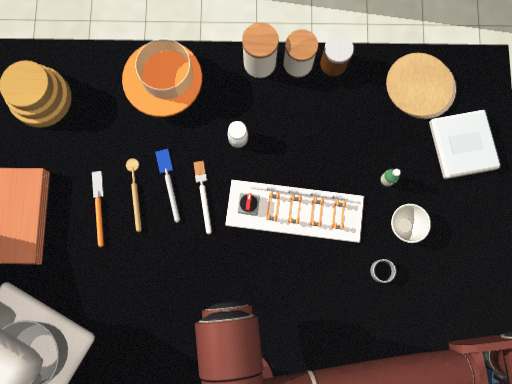

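```bash
python3 - <<'E'
from h import *
save('top','t1.png')
for q in['spatula','spoon','brush','scraper']: print(q,axis('top',q))
print('rack',axis('top','rack',0.012));print('knob',axis('top','knob_grip',0.046));print('bar',axis('top','lockbar',0.05))
E
```

```text
spatula [(0.78, 515, array([0.549, 0.463]), np.float64(-173.1), np.float64(-0.105), np.float64(0.138), np.float64(-0.016), np.float64(0.016)), (0.51, 496, array([0.59 , 0.127]), np.float64(-169.9), np.float64(-0.103), np.float64(0.135), np.float64(-0.019), np.float64(0.018))]
spoon [(0.88, 452, array([0.588, 0.347]), np.float64(-171.5), np.float64(-0.111), np.float64(0.131), np.float64(-0.02), np.float64(0.021)), (0.72, 6198, array([ 0.534, -0.17 ]), np.float64(83.5), np.float64(-0.214), np.float64(0.216), np.float64(-0.077), np.float64(0.075))]
brush [(0.9, 492, array([0.591, 0.127]), np.float64(-170.0), np.float64(-0.103), np.float64(0.137), np.float64(-0.018), np.float64(0.019)), (0.52, 431, array([0.786, 0.019]), np.float64(-170.8), np.float64(-0.045), np.float64(0.043), np.float64(-0.033), np.float64(0.032))]
scraper [(0.82, 613, array([0.634, 0.242]), np.float64(-165.5), np.float64(-0.098), np.float64(0.146), np.float64(-0.024), np.float64(0.023)), (0.33, 568, array([0.541, 0.462]), np.float64(-173.1), np.float64(-0.113), np.float64(0.133), np.float64(-0.016), np.float64(0.016))]
rack [(0.75, 583, array([0.546, 0.462]), np.float64(-173.1), np.float64(-0.11), np.float64(0.138), np.float64(-0.018), np.float64(0.017)), (0.68, 6289, array([ 0.533, -0.17 ]), np.float64(83.8), np.float64(-0.214), np.float64(0.216), np.float64(-0.078), np.float64(0.077))]
knob [(0.65, 250, array([ 0.551, -0.021]), np.float64(-164.1), np.float64(-0.028), np.float64(0.028), np.float64(-0.027), np.float64(0.027)), (0.63, 503, array([0.582, 0.123]), np.float64(-169.9), np.float64(-0.103), np.float64(0.131), np.float64(-0.018), np.float64(0.018))]
bar [(0.53, 279, array([ 0.587, -0.172]), np.float64(84.1), np.float64(-0.148), np.float64(0.139), np.float64(-0.01), np.float64(0.006))]
```

The top view shows all four tools, with their heads to the far side: spatula (98,210), spoon (135,195), brush... (202,197) and scraper (168,185). The rack is at about (295,210) with the knob at (249,203), and is yawed about -6°. First I go above the knob.

```bash
cat >> h.py <<'E'
def yaw():
    w,x,y,z=state()['tool_rot'];return 2*np.arctan2(y,x)
def go(x,y,z,deg=None):
    """remaining shift in tool units (mm) in the present frame, and twist in 0.1 rad"""
    p=np.array(state()['tool_pos']);a=yaw();d=np.array([x,y,z])-p
    X=np.array([np.cos(a),np.sin(a)]);Y=np.array([np.sin(a),-np.cos(a)])
    tw=None
    if deg is not None: tw=round(-((np.radians(deg)-a+np.pi)%(2*np.pi)-np.pi)*10,2)
    print('tool mm',round(X@d[:2]*1000,1),round(Y@d[:2]*1000,1),round(-d[2]*1000,1),'twist',tw,'yaw',np.degrees(a).round(1),'t',round(state()['time'],2))
E
python3 - <<'E'
from h import *
go(.551,-.021,.2,-6.3)
E
```

```text
tool mm 530.1 -473.2 53.3 twist 3.51 yaw 13.8 t 1.3
```

apply_moves(
  targets=[
    {"translation": [0.35, -0.315, 0.035], "twist": 0, "hand": 1},
    {"translation": [0.35, -0.315, 0.035], "twist": 0, "hand": 1},
    {"translation": [0.35, -0.315, 0.035], "twist": 0, "hand": 1},
    {"translation": [0.35, -0.315, 0.035], "twist": 0, "hand": 1},
    {"translation": [0.35, -0.315, 0.035], "twist": 0, "hand": 1},
    {"translation": [0.35, -0.315, 0.035], "twist": 0, "hand": 1},
    {"translation": [0.35, -0.315, 0.035], "twist": 0, "hand": 1},
    {"translation": [0.35, -0.315, 0.035], "twist": 0, "hand": 1},
  ],
)

```text
time: 2.1
tool_pos: [0.3616, -0.2938, 0.2255]
tool_rot: [0.0, 0.993, 0.12, 0.0]
contact_force: [0.3, 0.8, -0.6]
gripper_width: 1.0
grasp_force: 0.0
```

apply_moves(
  targets=[
    {"translation": [0.35, -0.315, 0.035], "twist": 0, "hand": 1},
    {"translation": [0.35, -0.315, 0.035], "twist": 0, "hand": 1},
    {"translation": [0.35, -0.315, 0.035], "twist": 0, "hand": 1},
    {"translation": [0.35, -0.315, 0.035], "twist": 0, "hand": 1},
    {"translation": [0.35, -0.315, 0.035], "twist": 0, "hand": 1},
    {"translation": [0.35, -0.315, 0.035], "twist": 0, "hand": 1},
    {"translation": [0.35, -0.315, 0.035], "twist": 0, "hand": 1},
  ],
)

```text
time: 2.8
tool_pos: [0.5472, -0.021, 0.201]
tool_rot: [0.0, 0.993, 0.12, 0.0]
contact_force: [0.6, -0.5, 0.8]
gripper_width: 0.999
grasp_force: 0.0
```

apply_moves(
  targets=[
    {"translation": [0, 0, 0], "twist": 0.9, "hand": 1},
    {"translation": [0, 0, 0], "twist": 0.9, "hand": 1},
    {"translation": [0, 0, 0], "twist": 0.9, "hand": 1},
    {"translation": [0, 0, 0], "twist": 0.8, "hand": 1},
    {"translation": [0, 0, 0], "twist": 0, "hand": 1},
  ],
)

```text
time: 3.3
tool_pos: [0.5463, -0.0228, 0.2008]
tool_rot: [-0.0, 0.999, -0.054, 0.0]
contact_force: [-0.3, -0.4, -0.5]
gripper_width: 0.999
grasp_force: 0.0
```

```bash
python3 - <<'E'
from h import *
go(.551,-.021,.2,-6.3)
im=save('wrist','w1.png');c=get_calibration('wrist');print(np.array(c['pose']).round(3).tolist())
print([(r['score'],r['point']) for r in recognise('wrist','knob_grip')][:2])
print('knob',axis('wrist','knob_grip',0.046));print('bar',axis('wrist','lockbar',0.055))
# red bar top face
hsv=cv2.cvtColor(im,cv2.COLOR_RGB2HSV);m=((hsv[...,0]<6)|(hsv[...,0]>174))&(hsv[...,1]>180)&(hsv[...,2]>90)
v,u=np.nonzero(m);P=unproj('wrist',np.c_[u,v],.066,c)[:,:2];k=np.hypot(*(P-[.551,-.021]).T)<.05;P=P[k];print(len(P),cv2.minAreaRect(P.astype(np.float32)*1000))
E
```

```text
tool mm 4.5 -2.3 0.8 twist 0.01 yaw -6.2 t 3.3
[[-0.107, 0.943, 0.315, 0.629], [-0.994, -0.101, -0.035, -0.032], [-0.001, -0.317, 0.948, 0.321], [0.0, 0.0, 0.0, 1.0]]
[(0.66, [0.5532, -0.0195, 0.0467])]
knob [(0.71, 2874, array([ 0.552, -0.022]), np.float64(174.2), np.float64(-0.028), np.float64(0.033), np.float64(-0.027), np.float64(0.028))]
bar [(0.76, 2632, array([ 0.596, -0.142]), np.float64(83.4), np.float64(-0.105), np.float64(0.116), np.float64(-0.005), np.float64(0.006)), (0.26, 2762, array([ 0.554, -0.022]), np.float64(173.7), np.float64(-0.026), np.float64(0.031), np.float64(-0.026), np.float64(0.026))]
717 ((561.1707763671875, -22.14714813232422), (13.12277889251709, 66.53276062011719), 84.16053771972656)
```

View pics/w1.png

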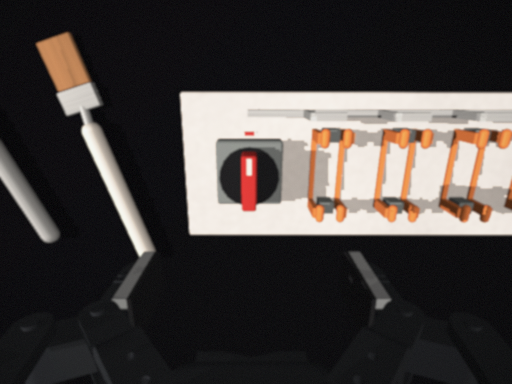

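The wrist view shows the knob at (249,180), its red bar lying along the rack's x. The hooks stand beyond the clips. I descend, grip the bar, press and turn.

apply_moves(
  targets=[
    {"translation": [0.055, -0.015, 0.3], "twist": 0, "hand": 0.6},
    {"translation": [0, 0, 0.4], "twist": 0, "hand": 0.6},
    {"translation": [0, 0, 0.4], "twist": 0, "hand": 0.5},
    {"translation": [0, 0, 0.18], "twist": 0, "hand": 0.5},
    {"translation": [0, 0, 0], "twist": 0, "hand": 0.3},
    {"translation": [0, 0, 0], "twist": 0, "hand": 0.0},
    {"translation": [0, 0, 0], "twist": 0, "hand": 0.0},
    {"translation": [0, 0, 0], "twist": 0, "hand": 0.0},
  ],
)

```text
time: 4.3
tool_pos: [0.5523, -0.0216, 0.0738]
tool_rot: [-0.0, 0.999, -0.054, 0.001]
contact_force: [0.0, 2.4, -3.2]
gripper_width: 0.136
grasp_force: 61.5
```

apply_moves(
  targets=[
    {"translation": [0, 0, 0], "twist": 0, "hand": 0.0},
    {"translation": [0, 0, 0.03], "twist": 0, "hand": 0.0},
    {"translation": [0, 0, 0.03], "twist": 0, "hand": 0.0},
    {"translation": [0, 0, 0.01], "twist": 0, "hand": 0.0},
  ],
)

```text
time: 4.7
tool_pos: [0.5524, -0.0216, 0.0675]
tool_rot: [-0.0, 0.999, -0.055, 0.0]
contact_force: [-5.1, 5.1, 6.3]
gripper_width: 0.131
grasp_force: 62.8
```

apply_moves(
  targets=[
    {"translation": [0, 0, 0.015], "twist": 0, "hand": 0.0},
    {"translation": [0, 0, 0], "twist": 0, "hand": 0.0},
    {"translation": [0, 0, 0], "twist": -0.9, "hand": 0.0},
    {"translation": [0, 0, 0], "twist": -1, "hand": 0.0},
    {"translation": [0, 0, 0], "twist": -1, "hand": 0.0},
  ],
)

```text
time: 5.2
tool_pos: [0.5524, -0.021, 0.0666]
tool_rot: [-0.001, 0.996, 0.092, 0.0]
contact_force: [-5.3, 8.3, 9.3]
gripper_width: 0.134
grasp_force: 63.2
```

apply_moves(
  targets=[
    {"translation": [0, 0, 0], "twist": -1, "hand": 0.0},
    {"translation": [0, 0, 0], "twist": -1, "hand": 0.0},
    {"translation": [0, 0, 0], "twist": -1, "hand": 0.0},
    {"translation": [0, 0, 0], "twist": -1, "hand": 0.0},
    {"translation": [0, 0, 0], "twist": -1, "hand": 0.0},
    {"translation": [0, 0, 0], "twist": -1, "hand": 0.0},
    {"translation": [0, 0, 0], "twist": -1, "hand": 0.0},
    {"translation": [0, 0, 0], "twist": -0.5, "hand": 0.0},
  ],
)

```text
time: 6.0
tool_pos: [0.5516, -0.0194, 0.0666]
tool_rot: [-0.003, 0.893, 0.45, 0.0]
contact_force: [-9.2, 11.7, 11.8]
gripper_width: 0.135
grasp_force: 63.7
```

```bash
python3 - <<'E'
from h import *
s=state();go(.552,-.022,.07);print(s['contact_force'],s['ft_torque'],s['gripper_width'])
E
```

```text
tool mm -1.8 1.8 -3.4 twist None yaw 53.5 t 6.0
[-9.23576701 11.66348156 11.83734113] [ 1.99087968  1.49357557 -0.07558702] 0.13522373207882213
```

apply_moves(
  targets=[
    {"translation": [0, 0, 0], "twist": -0.3, "hand": 0.0},
    {"translation": [0, 0, 0], "twist": 0, "hand": 0.0},
    {"translation": [0, 0, -0.04], "twist": 0, "hand": 0.0},
    {"translation": [0, 0, -0.04], "twist": 0, "hand": 0.0},
    {"translation": [0, 0, 0], "twist": 0, "hand": 0.3},
    {"translation": [0, 0, 0], "twist": 0, "hand": 0.4},
    {"translation": [0, 0, 0], "twist": 0, "hand": 0.5},
  ],
)

```text
time: 6.7
tool_pos: [0.5526, -0.0226, 0.073]
tool_rot: [0.001, 0.887, 0.462, 0.001]
contact_force: [0.2, -0.3, -0.6]
gripper_width: 0.497
grasp_force: 0.0
```

apply_moves(
  targets=[
    {"translation": [0, 0, -0.4], "twist": 0, "hand": 0.5},
    {"translation": [0, 0, -0.45], "twist": 0, "hand": 0.6},
    {"translation": [0, 0, -0.45], "twist": 1, "hand": 1},
    {"translation": [0, 0, 0], "twist": 1, "hand": 1},
    {"translation": [0, 0, 0], "twist": 1, "hand": 1},
    {"translation": [0, 0, 0], "twist": 1, "hand": 1},
    {"translation": [0, 0, 0], "twist": 1, "hand": 1},
    {"translation": [0, 0, 0], "twist": 1, "hand": 1},
  ],
)

```text
time: 7.5
tool_pos: [0.5521, -0.0226, 0.2026]
tool_rot: [0.0, 0.984, 0.177, 0.0]
contact_force: [0.1, -0.1, -0.3]
gripper_width: 1.001
grasp_force: 0.0
```

apply_moves(
  targets=[
    {"translation": [0, 0, 0], "twist": 1, "hand": 1},
    {"translation": [0, 0, 0], "twist": 1, "hand": 1},
    {"translation": [0, 0, 0], "twist": 0, "hand": 1},
  ],
)

```text
time: 7.8
tool_pos: [0.5521, -0.0225, 0.2025]
tool_rot: [0.0, 0.997, 0.08, 0.0]
contact_force: [0.8, 0.1, -1.1]
gripper_width: 1.0
grasp_force: 0.0
```

```bash
python3 - <<'E'
from h import *
im=save('wrist','w2.png');c=get_calibration('wrist')
print('bar',axis('wrist','lockbar',0.055));print('rack',axis('wrist','rack',.012))
def red(f):
    hsv=cv2.cvtColor(im,cv2.COLOR_RGB2HSV);m=((hsv[...,0]<6)|(hsv[...,0]>174))&(hsv[...,1]>180)&(hsv[...,2]>90)
    v,u=np.nonzero(m);P=unproj('wrist',np.c_[u,v],.066,c)[:,:2];P=P[np.hypot(*(P-[.551,-.021]).T)<.04];print(cv2.minAreaRect(P.astype(np.float32)*1000))
red(0)
save('top','t2.png')
for q in['spatula','spoon','brush','scraper']: print(q,axis('top',q)[0])
go(.54,.13,.25,10)
E
```

```text
bar [(0.78, 2744, array([ 0.598, -0.131]), np.float64(83.6), np.float64(-0.13), np.float64(0.128), np.float64(-0.005), np.float64(0.006))]
rack [(0.67, 45400, array([ 0.543, -0.13 ]), np.float64(81.0), np.float64(-0.24), np.float64(0.178), np.float64(-0.079), np.float64(0.086))]
((552.2723999023438, -20.18992042541504), (50.726722717285156, 15.413054466247559), 52.3512077331543)
spatula (0.64, 583, array([0.538, 0.462]), np.float64(-173.3), np.float64(-0.116), np.float64(0.13), np.float64(-0.016), np.float64(0.016))
spoon (0.6, 472, array([0.596, 0.348]), np.float64(-171.7), np.float64(-0.104), np.float64(0.135), np.float64(-0.021), np.float64(0.023))
brush (0.76, 447, array([0.597, 0.128]), np.float64(-170.6), np.float64(-0.097), np.float64(0.14), np.float64(-0.017), np.float64(0.018))
scraper (0.68, 572, array([0.636, 0.243]), np.float64(-165.4), np.float64(-0.098), np.float64(0.148), np.float64(-0.022), np.float64(0.022))
tool mm 12.7 -152.0 -47.7 twist -0.13 yaw 9.2 t 8.2
```

View pics/w2.png

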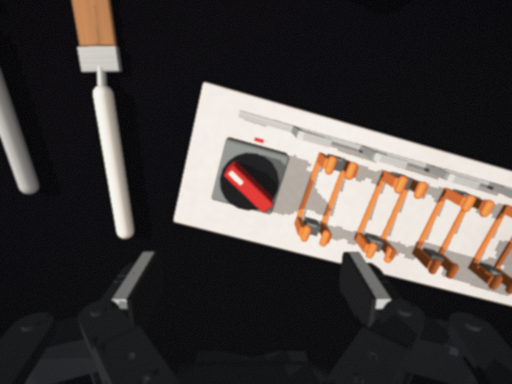

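The knob is unlocked: the bar has turned to about 53° and the hooks have slid. Next is the brush, which goes to clip 1.

apply_moves(
  targets=[
    {"translation": [0.03, -0.47, 0], "twist": 0, "hand": 0.8},
    {"translation": [0.03, -0.47, 0], "twist": 0, "hand": 0.8},
    {"translation": [0.03, -0.46, 0], "twist": 0, "hand": 0.8},
    {"translation": [0, 0, 0], "twist": 0, "hand": 0.8},
  ],
)

```text
time: 8.6
tool_pos: [0.5375, 0.1219, 0.2024]
tool_rot: [-0.001, 0.997, 0.083, 0.0]
contact_force: [0.2, 0.0, -0.6]
gripper_width: 0.8
grasp_force: 0.0
```

```bash
cat >> h.py <<'E'
def tool(n,q,z=0.009,dist=None):
    """handle middle and angle from the mask: thin part of the mask (handle), near end + 81 mm"""
    c=get_calibration(n)
    for r in regions_of(n,q)[:2]:
        v,u=np.nonzero(r['pixels']);P=unproj(n,np.c_[u,v],z,c)[:,:2]
        if r['pixels'][380:].any(): print('touches lower edge')
        ax=np.array([np.cos(-.1),np.sin(-.1)])
        for _ in range(4):
            t=P@ax;h=P[(t>t.min()+.005)&(t<t.min()+.15)];m=h.mean(0);w,V=np.linalg.eigh(np.cov((h-m).T));ax=V[:,1]*np.sign(V[0,1])
        t=(P-m)@ax;o=m+ax*(t.min()+.081);s=(h-m)@V[:,0]
        print(q,round(r['score'],2),'origin',o.round(4),'deg',np.degrees(np.arctan2(ax[1],ax[0])).round(1),'len',np.ptp(t).round(3),'width',np.ptp(s).round(3))
E
python3 - <<'E'
from h import *
save('wrist','w3.png');tool('wrist','brush');go(.539,.118,.025,9.5)
print([(r['score'],r['point']) for r in recognise('wrist','brush')][:2])
E
```

```text
tool mm 0.8 0.6 177.3 twist -0.02 yaw 9.4 t 8.7
[(0.8, [0.6312, 0.1304, 0.0106])]
```

View pics/w3.png

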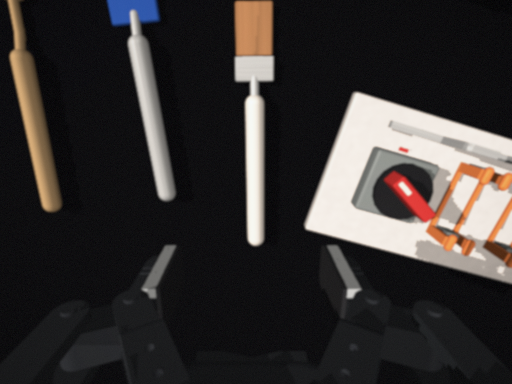

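The view shows the brush's handle from (256,245) to (255,95), dead ahead. I measure its ends.

```bash
python3 - <<'E'
from h import *
tool('wrist','brush')
P=unproj('wrist',[(256,245),(255,95)],.009)[:,:2];print(P,np.linalg.norm(P[0]-P[1]),P.mean(0),np.degrees(np.arctan2(*(P[1]-P[0])[::-1])))
go(*P.mean(0),.025,9.5)
E
```

```text
[[0.45511824 0.09735059]
 [0.61448301 0.1250277 ]] 0.16175027499919722 [0.53480063 0.11118915] 9.852369966041081
tool mm -4.5 5.1 177.3 twist -0.05 yaw 9.2 t 8.8
```

apply_moves(
  targets=[
    {"translation": [-0.045, 0.05, 0.4], "twist": -0.05, "hand": 0.6},
    {"translation": [0, 0, 0.45], "twist": 0, "hand": 0.5},
    {"translation": [0, 0, 0.45], "twist": 0, "hand": 0.5},
    {"translation": [0, 0, 0.3], "twist": 0, "hand": 0.5},
    {"translation": [0, 0, 0.17], "twist": 0, "hand": 0.5},
    {"translation": [0, 0, 0], "twist": 0, "hand": 0.2},
    {"translation": [0, 0, 0], "twist": 0, "hand": 0},
    {"translation": [0, 0, 0], "twist": 0, "hand": 0},
  ],
)

```text
time: 9.6
tool_pos: [0.5353, 0.1112, 0.026]
tool_rot: [0.0, 0.997, 0.082, 0.001]
contact_force: [0.3, -0.1, -0.9]
gripper_width: 0.181
grasp_force: 58.3
```

apply_moves(
  targets=[
    {"translation": [0, 0, 0], "twist": 0, "hand": 0},
    {"translation": [0, 0, 0], "twist": 0, "hand": 0},
  ],
)

```text
time: 9.8
tool_pos: [0.535, 0.1119, 0.0259]
tool_rot: [0.0, 0.997, 0.083, 0.0]
contact_force: [-1.2, -1.0, -1.2]
gripper_width: 0.182
grasp_force: 58.3
```

apply_moves(
  targets=[
    {"translation": [0, 0, -0.1], "twist": 0, "hand": 0},
    {"translation": [0, 0, -0.2], "twist": 0, "hand": 0},
    {"translation": [0, 0, -0.4], "twist": 0, "hand": 0},
    {"translation": [0, 0, -0.3], "twist": 0, "hand": 0},
    {"translation": [0, 0, 0], "twist": 0, "hand": 0},
  ],
)

```text
time: 10.3
tool_pos: [0.5385, 0.1124, 0.1322]
tool_rot: [0.0, 0.997, 0.083, 0.006]
contact_force: [0.2, 0.2, -0.1]
gripper_width: 0.182
grasp_force: 58.5
```

```bash
cat >> h.py <<'E'
def clip(k):
    a=np.radians(-6.2);o=np.array([.552,-.022])-.183*np.array([-np.sin(a),np.cos(a)])
    return o+([-.105,-.035,.035,.105][k-1])*np.array([-np.sin(a),np.cos(a)])
E
python3 - <<'E'
from h import *
for k in(1,2,3,4): print(k,clip(k).round(4))
go(*clip(1),.125,-6.2)
E
```

```text
1 [ 0.5209 -0.3083]
2 [ 0.5285 -0.2387]
3 [ 0.536  -0.1691]
4 [ 0.5436 -0.0995]
tool mm -86.9 412.0 7.2 twist 2.74 yaw 9.5 t 10.3
```

apply_moves(
  targets=[
    {"translation": [-0.3, 0, 0], "twist": 0, "hand": 0},
    {"translation": [-0.3, 0, 0], "twist": 0, "hand": 0},
    {"translation": [-0.3, 0, 0], "twist": 0, "hand": 0},
    {"translation": [0, 0, 0], "twist": 0.9, "hand": 0},
    {"translation": [0, 0, 0], "twist": 0.9, "hand": 0},
    {"translation": [0, 0, 0], "twist": 0.94, "hand": 0},
  ],
)

```text
time: 10.9
tool_pos: [0.4451, 0.0971, 0.1249]
tool_rot: [0.0, 0.998, -0.056, -0.0]
contact_force: [-0.4, -0.1, -0.3]
gripper_width: 0.181
grasp_force: 58.6
```

apply_moves(
  targets=[
    {"translation": [0, 0.3, 0], "twist": 0, "hand": 0},
    {"translation": [0, 0.45, 0], "twist": 0, "hand": 0},
    {"translation": [0, 0.45, 0], "twist": 0, "hand": 0},
    {"translation": [0, 0.45, 0], "twist": 0, "hand": 0},
    {"translation": [0, 0.45, 0], "twist": 0, "hand": 0},
    {"translation": [0, 0.45, 0], "twist": 0, "hand": 0},
    {"translation": [0, 0.45, 0], "twist": 0, "hand": 0},
    {"translation": [0, 0.45, 0], "twist": 0, "hand": 0},
  ],
)

```text
time: 11.7
tool_pos: [0.4078, -0.2474, 0.125]
tool_rot: [-0.0, 0.999, -0.054, -0.0]
contact_force: [1.0, -0.0, -0.3]
gripper_width: 0.183
grasp_force: 58.5
```

apply_moves(
  targets=[
    {"translation": [0.1, 0.3, 0], "twist": 0, "hand": 0},
    {"translation": [0.3, 0.2, 0], "twist": 0, "hand": 0},
    {"translation": [0.3, 0, 0], "twist": 0, "hand": 0},
    {"translation": [0.3, 0, 0], "twist": 0, "hand": 0},
    {"translation": [0.15, 0, 0], "twist": 0, "hand": 0},
    {"translation": [0, 0, 0], "twist": 0, "hand": 0},
    {"translation": [0, 0, 0], "twist": 0, "hand": 0},
  ],
)

```text
time: 12.4
tool_pos: [0.517, -0.3075, 0.1246]
tool_rot: [-0.0, 0.999, -0.054, -0.001]
contact_force: [-0.1, 0.0, -0.9]
gripper_width: 0.185
grasp_force: 58.6
```

```bash
python3 - <<'E'
from h import *
go(*clip(1),.056,-6.2)
print(state()['gripper_width'])
im=save('wrist','w4.png');a=np.radians(-6.2)
from math import *
X=np.array([cos(a),sin(a)]);Y=np.array([-sin(a),cos(a)])
for k in(1,2,3,4):
    for dx in(-.036,.036):
        for dy in (-.006,.006):
            u=proj('wrist',[*(clip(k)+dx*X+dy*Y),.047]);
            cv2.circle(im,tuple(int(round(t)) for t in u),2,(0,255,255),-1)
cv2.imwrite('pics/w4.png',im[...,::-1])
tool('wrist','brush',.105)
E
```

```text
tool mm 4.0 0.4 68.6 twist 0.01 yaw -6.2 t 12.4
0.18455170552716965
brush 0.72 origin [ 0.5612 -0.2772] deg 84.7 len 0.178 width 0.092
brush 0.66 origin [ 0.5336 -0.3092] deg -4.7 len 0.18 width 0.02
```

View pics/w4.png

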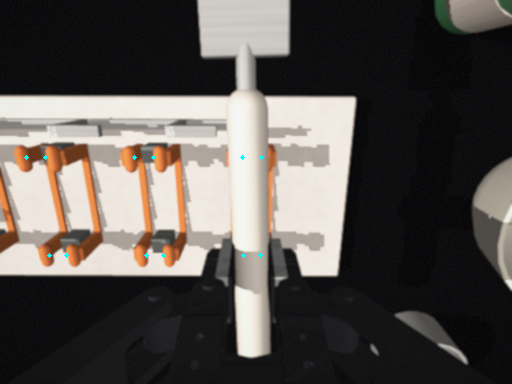

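Projected clip marks agree with the jaws, e.g. clip 2 at (145,158). The brush is held straight above clip 1, with its handle ends at (253,355) and (247,90).

```bash
python3 - <<'E'
from h import *
P=unproj('wrist',[(253,355),(247,92)],.108)[:,:2];print(P,np.linalg.norm(P[0]-P[1]),P.mean(0),np.degrees(np.arctan2(*(P[1]-P[0])[::-1])))
E
```

```text
[[ 0.45661524 -0.3023676 ]
 [ 0.59745106 -0.31479281]] 0.14138285907171289 [ 0.52703315 -0.3085802 ] -5.041852461158407
```

apply_moves(
  targets=[
    {"translation": [0.04, 0, 0.2], "twist": 0, "hand": 0},
    {"translation": [0, 0, 0.25], "twist": 0, "hand": 0},
    {"translation": [0, 0, 0.1], "twist": 0, "hand": 0},
    {"translation": [0, 0, 0], "twist": 0, "hand": 0},
  ],
)

```text
time: 12.9
tool_pos: [0.5202, -0.3079, 0.0692]
tool_rot: [-0.001, 0.999, -0.055, -0.001]
contact_force: [0.0, 0.5, 0.1]
gripper_width: 0.191
grasp_force: 40.4
```

apply_moves(
  targets=[
    {"translation": [0, 0, 0.03], "twist": 0, "hand": 0},
    {"translation": [0, 0, 0.03], "twist": 0, "hand": 0},
    {"translation": [0, 0, 0.03], "twist": 0, "hand": 0},
  ],
)

```text
time: 13.2
tool_pos: [0.523, -0.3091, 0.0653]
tool_rot: [0.0, 0.999, -0.055, 0.002]
contact_force: [-3.6, 5.0, 14.9]
gripper_width: 0.182
grasp_force: 61.5
```

apply_moves(
  targets=[
    {"translation": [0, 0, 0.03], "twist": 0, "hand": 0},
    {"translation": [0, 0, 0.015], "twist": 0, "hand": 0},
    {"translation": [0, 0, 0], "twist": 0, "hand": 0},
  ],
)

```text
time: 13.5
tool_pos: [0.5237, -0.3087, 0.06]
tool_rot: [0.0, 0.998, -0.055, 0.003]
contact_force: [1.2, 3.5, 6.6]
gripper_width: 0.184
grasp_force: 60.6
```

apply_moves(
  targets=[
    {"translation": [0, 0, 0.02], "twist": 0, "hand": 0},
    {"translation": [0, 0, 0.0], "twist": 0, "hand": 0},
  ],
)

```text
time: 13.7
tool_pos: [0.5235, -0.3085, 0.0568]
tool_rot: [0.0, 0.998, -0.055, 0.003]
contact_force: [4.3, 2.4, 0.7]
gripper_width: 0.181
grasp_force: 59.8
```

apply_moves(
  targets=[
    {"translation": [0, 0, 0.02], "twist": 0, "hand": 0},
    {"translation": [0, 0, 0.0], "twist": 0, "hand": 0},
  ],
)

```text
time: 13.9
tool_pos: [0.5231, -0.3086, 0.0547]
tool_rot: [0.0, 0.999, -0.054, 0.002]
contact_force: [2.9, 3.5, 6.4]
gripper_width: 0.181
grasp_force: 60.6
```

apply_moves(
  targets=[
    {"translation": [0, 0, 0], "twist": 0, "hand": 0.2},
    {"translation": [0, 0, 0], "twist": 0, "hand": 0.4},
    {"translation": [0, 0, 0], "twist": 0, "hand": 0.4},
    {"translation": [0, 0, -0.2], "twist": 0, "hand": 0.4},
    {"translation": [0, 0, -0.4], "twist": 0, "hand": 0.4},
    {"translation": [0, 0, -0.4], "twist": 0, "hand": 0.6},
    {"translation": [0, 0, -0.45], "twist": 0, "hand": 0.8},
    {"translation": [0, 0, 0], "twist": 0, "hand": 0.8},
  ],
)

```text
time: 14.7
tool_pos: [0.5243, -0.3112, 0.2061]
tool_rot: [0.004, 0.999, -0.054, 0.005]
contact_force: [0.0, -1.2, 0.2]
gripper_width: 0.797
grasp_force: 0.0
```

```bash
python3 - <<'E'
from h import *
save('wrist','w5.png');tool('wrist','brush',.039);print(clip(1))
save('top','t3.png')
for q in['spatula','spoon','brush','scraper']: tool('top',q)
E
```

```text
brush 0.75 origin [ 0.5259 -0.3077] deg -6.4 len 0.229 width 0.018
[ 0.52089619 -0.30831548]
spatula 0.75 origin [0.4868 0.4562] deg 7.4 len 0.249 width 0.02
spatula 0.57 origin [ 0.5213 -0.5408] deg -0.5 len 0.122 width 0.115
spoon 0.98 origin [0.5385 0.3398] deg 8.6 len 0.243 width 0.023
spoon 0.42 origin [0.4896 0.4564] deg 7.5 len 0.246 width 0.025
brush 0.67 origin [ 0.6148 -0.3177] deg -6.9 len 0.159 width 0.032
scraper 0.88 origin [0.5715 0.2258] deg 14.6 len 0.246 width 0.023
```

View pics/w5.png

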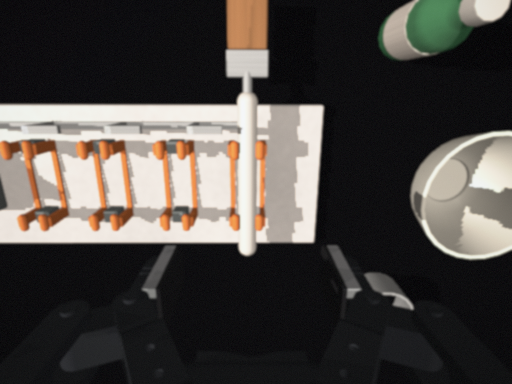

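The brush is home in clip 1, its handle between the jaws around (248,185). Next is the scraper.

apply_moves(
  targets=[
    {"translation": [0, -0.44, 0], "twist": 0, "hand": 0.8},
    {"translation": [0, -0.46, 0], "twist": 0, "hand": 0.8},
    {"translation": [0, -0.46, 0], "twist": 0, "hand": 0.8},
    {"translation": [0, -0.46, 0], "twist": 0, "hand": 0.8},
    {"translation": [0, -0.46, 0], "twist": 0, "hand": 0.8},
    {"translation": [0, -0.46, 0], "twist": 0, "hand": 0.8},
    {"translation": [0, -0.46, 0], "twist": 0, "hand": 0.8},
    {"translation": [0, -0.46, 0], "twist": 0, "hand": 0.8},
  ],
)

```text
time: 15.85
tool_pos: [0.5604, 0.0573, 0.1965]
tool_rot: [0.0, 0.999, -0.054, -0.001]
contact_force: [0.8, -0.2, 0.1]
gripper_width: 0.799
grasp_force: 0.0
```

apply_moves(
  targets=[
    {"translation": [-0.05, -0.46, 0], "twist": 0, "hand": 0.8},
    {"translation": [-0.05, -0.46, 0], "twist": 0, "hand": 0.8},
    {"translation": [0, -0.46, 0], "twist": 0, "hand": 0.8},
    {"translation": [0, -0.35, 0], "twist": -0.6, "hand": 0.8},
    {"translation": [0, 0, 0], "twist": -1, "hand": 0.8},
    {"translation": [0, 0, 0], "twist": -1, "hand": 0.8},
    {"translation": [0, 0, 0], "twist": -1, "hand": 0.8},
    {"translation": [0, 0, 0], "twist": 0, "hand": 0.8},
  ],
)

```text
time: 16.65
tool_pos: [0.5692, 0.2285, 0.1963]
tool_rot: [0.0, 0.992, 0.126, -0.001]
contact_force: [-0.3, 1.6, 0.0]
gripper_width: 0.801
grasp_force: 0.0
```

```bash
cat > look.py <<'E'
import sys
from h import *
q=sys.argv[1]
for i in range(3):
    save('wrist','w_%s_%d.png'%(q,i));tool('wrist',q)
if len(sys.argv)>2: go(float(sys.argv[2]),float(sys.argv[3]),.025,float(sys.argv[4]))
E
python3 look.py scraper .5715 .2258 14.6
```

```text
scraper 0.64 origin [0.5695 0.2253] deg 15.0 len 0.236 width 0.02
scraper 0.6 origin [0.5708 0.2256] deg 15.1 len 0.236 width 0.019
scraper 0.67 origin [0.5709 0.2257] deg 15.1 len 0.236 width 0.02
tool mm 1.0 2.9 172.6 twist -0.04 yaw 14.4 t 16.95
```

apply_moves(
  targets=[
    {"translation": [0.005, 0.03, 0.4], "twist": -0.1, "hand": 0.6},
    {"translation": [0, 0, 0.45], "twist": 0, "hand": 0.5},
    {"translation": [0, 0, 0.45], "twist": 0, "hand": 0.5},
    {"translation": [0, 0, 0.3], "twist": 0, "hand": 0.5},
    {"translation": [0, 0, 0.12], "twist": 0, "hand": 0.5},
    {"translation": [0, 0, 0], "twist": 0, "hand": 0.2},
    {"translation": [0, 0, 0], "twist": 0, "hand": 0},
    {"translation": [0, 0, 0], "twist": 0, "hand": 0},
  ],
)

```text
time: 17.75
tool_pos: [0.5729, 0.2262, 0.0284]
tool_rot: [-0.0, 0.991, 0.13, 0.002]
contact_force: [0.3, 0.2, -1.6]
gripper_width: 0.178
grasp_force: 58.7
```

apply_moves(
  targets=[
    {"translation": [0, 0, 0], "twist": 0, "hand": 0},
    {"translation": [0, 0, 0], "twist": 0, "hand": 0},
  ],
)

```text
time: 17.95
tool_pos: [0.5719, 0.226, 0.0272]
tool_rot: [-0.0, 0.991, 0.131, 0.001]
contact_force: [0.4, -0.9, 2.6]
gripper_width: 0.182
grasp_force: 59.4
```

apply_moves(
  targets=[
    {"translation": [0, 0, -0.1], "twist": 0, "hand": 0},
    {"translation": [0, 0, -0.2], "twist": 0, "hand": 0},
    {"translation": [0, 0, -0.4], "twist": 0, "hand": 0},
    {"translation": [0, 0, -0.3], "twist": 0, "hand": 0},
    {"translation": [-0.3, 0, 0], "twist": 0, "hand": 0},
    {"translation": [-0.3, 0, 0], "twist": 0, "hand": 0},
    {"translation": [-0.3, 0, 0], "twist": 0, "hand": 0},
    {"translation": [-0.3, 0, 0], "twist": 0, "hand": 0},
  ],
)

```text
time: 18.75
tool_pos: [0.4541, 0.1944, 0.1266]
tool_rot: [-0.0, 0.991, 0.131, 0.0]
contact_force: [-1.1, -0.5, -0.6]
gripper_width: 0.181
grasp_force: 59.1
```

apply_moves(
  targets=[
    {"translation": [0, 0, 0], "twist": 0.9, "hand": 0},
    {"translation": [0, 0, 0], "twist": 0.9, "hand": 0},
    {"translation": [0, 0, 0], "twist": 0.9, "hand": 0},
    {"translation": [0, 0, 0], "twist": 1, "hand": 0},
    {"translation": [0, 0, 0], "twist": 0, "hand": 0},
  ],
)

```text
time: 19.25
tool_pos: [0.4553, 0.1947, 0.1267]
tool_rot: [-0.0, 0.999, -0.054, 0.001]
contact_force: [0.4, -0.4, -1.6]
gripper_width: 0.177
grasp_force: 59.1
```

```bash
python3 - <<'E'
from h import *
go(*clip(2),.07,-6.2); print(state()['gripper_width'])
E
```

```text
tool mm 119.5 423.0 56.7 twist 0.0 yaw -6.2 t 19.25
0.1765624749110297
```

apply_moves(
  targets=[
    {"translation": [0, 0.3, 0], "twist": 0, "hand": 0},
    {"translation": [0, 0.45, 0], "twist": 0, "hand": 0},
    {"translation": [0, 0.45, 0], "twist": 0, "hand": 0},
    {"translation": [0, 0.45, 0], "twist": 0, "hand": 0},
    {"translation": [0, 0.45, 0], "twist": 0, "hand": 0},
    {"translation": [0, 0.45, 0], "twist": 0, "hand": 0},
    {"translation": [0, 0.45, 0], "twist": 0, "hand": 0},
    {"translation": [0, 0.45, 0], "twist": 0, "hand": 0},
  ],
)

```text
time: 20.05
tool_pos: [0.4175, -0.1502, 0.1266]
tool_rot: [0.0, 0.999, -0.053, 0.001]
contact_force: [1.0, -0.8, -1.0]
gripper_width: 0.176
grasp_force: 59.1
```

apply_moves(
  targets=[
    {"translation": [0.1, 0.45, 0], "twist": 0, "hand": 0},
    {"translation": [0.3, 0.33, 0], "twist": 0, "hand": 0},
    {"translation": [0.3, 0, 0], "twist": 0, "hand": 0},
    {"translation": [0.3, 0, 0], "twist": 0, "hand": 0},
    {"translation": [0.19, 0, 0], "twist": 0, "hand": 0},
    {"translation": [0, 0, 0], "twist": 0, "hand": 0},
    {"translation": [0, 0, 0], "twist": 0, "hand": 0},
  ],
)

```text
time: 20.75
tool_pos: [0.5274, -0.2385, 0.1258]
tool_rot: [-0.0, 0.999, -0.053, -0.0]
contact_force: [-0.2, 0.2, -1.3]
gripper_width: 0.179
grasp_force: 59.1
```

```bash
python3 - <<'E'
from h import *
go(*clip(2),.071,-6.2); print(state()['gripper_width']); save('wrist','w6.png')
c=get_calibration('wrist')
for r in regions_of('wrist','scraper')[:2]:
    v,u=np.nonzero(r['pixels']);print(r['score'],len(u),u.min(),u.max(),v.min(),v.max())
tool('wrist','scraper',.109)
E
```

```text
tool mm 1.1 0.1 54.8 twist 0.02 yaw -6.1 t 20.75
0.17868423749167056
0.93 17444 197 305 0 356
0.62 9251 329 398 0 290
scraper 0.93 origin [ 0.5469 -0.2409] deg -6.0 len 0.176 width 0.04
scraper 0.62 origin [ 0.5858 -0.2914] deg -5.5 len 0.132 width 0.025
```

View pics/w6.png

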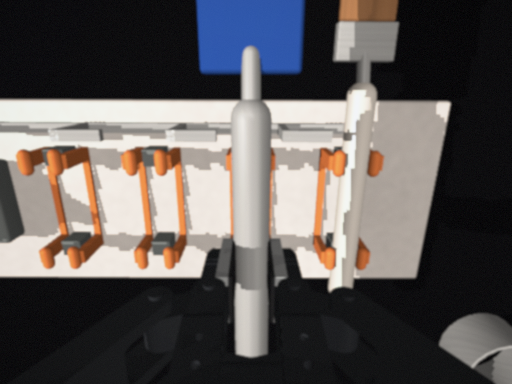

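The scraper is centred over clip 2 (handle at x≈251) and the brush sits in clip 1. I lower it and press.

apply_moves(
  targets=[
    {"translation": [0, 0, 0.2], "twist": 0, "hand": 0},
    {"translation": [0, 0, 0.25], "twist": 0, "hand": 0},
    {"translation": [0, 0, 0.1], "twist": 0, "hand": 0},
    {"translation": [0, 0, 0], "twist": 0, "hand": 0},
    {"translation": [0, 0, 0.03], "twist": 0, "hand": 0},
    {"translation": [0, 0, 0.03], "twist": 0, "hand": 0},
    {"translation": [0, 0, 0.03], "twist": 0, "hand": 0},
  ],
)

```text
time: 21.6
tool_pos: [0.5295, -0.239, 0.0655]
tool_rot: [0.0, 0.999, -0.054, 0.002]
contact_force: [-3.1, 6.1, 11.4]
gripper_width: 0.182
grasp_force: 60.4
```

apply_moves(
  targets=[
    {"translation": [0, 0, 0.03], "twist": 0, "hand": 0},
    {"translation": [0, 0, 0.03], "twist": 0, "hand": 0},
    {"translation": [0, 0, 0], "twist": 0, "hand": 0},
  ],
)

```text
time: 21.9
tool_pos: [0.5294, -0.2387, 0.0571]
tool_rot: [0.0, 0.999, -0.054, 0.002]
contact_force: [5.2, 2.3, 1.9]
gripper_width: 0.18
grasp_force: 59.3
```

apply_moves(
  targets=[
    {"translation": [0, 0, 0.02], "twist": 0, "hand": 0},
    {"translation": [0, 0, 0.0], "twist": 0, "hand": 0},
  ],
)

```text
time: 22.1
tool_pos: [0.5295, -0.2388, 0.057]
tool_rot: [-0.0, 0.999, -0.054, 0.002]
contact_force: [-1.2, 6.3, 11.9]
gripper_width: 0.183
grasp_force: 60.7
```

apply_moves(
  targets=[
    {"translation": [0, 0, 0], "twist": 0, "hand": 0.2},
    {"translation": [0, 0, 0], "twist": 0, "hand": 0.4},
    {"translation": [0, 0, 0], "twist": 0, "hand": 0.4},
    {"translation": [0, 0, -0.2], "twist": 0, "hand": 0.4},
    {"translation": [0, 0, -0.4], "twist": 0, "hand": 0.4},
    {"translation": [0, 0, -0.4], "twist": 0, "hand": 0.6},
    {"translation": [0, 0, -0.45], "twist": 0, "hand": 0.8},
    {"translation": [0, 0, 0], "twist": 0, "hand": 0.8},
  ],
)

```text
time: 22.9
tool_pos: [0.5309, -0.2412, 0.2071]
tool_rot: [0.004, 0.999, -0.054, 0.006]
contact_force: [0.7, -1.2, 0.3]
gripper_width: 0.799
grasp_force: 0.0
```

```bash
python3 - <<'E'
from h import *
print(clip(1),clip(2))
save('wrist','w7.png');tool('wrist','scraper',.039);tool('wrist','brush',.039)
save('top','t4.png');tool('top','spoon');tool('top','spatula')
E
```

```text
[ 0.52089619 -0.30831548] [ 0.52845614 -0.23872491]
scraper 0.69 origin [ 0.5285 -0.2379] deg -6.2 len 0.233 width 0.018
brush 0.7 origin [ 0.5252 -0.3054] deg -6.3 len 0.226 width 0.018
brush 0.19 origin [ 0.5124 -0.4696] deg 11.1 len 0.101 width 0.031
spoon 0.65 origin [0.5389 0.3397] deg 9.2 len 0.243 width 0.023
spoon 0.51 origin [ 0.6098 -0.0202] deg 1.5 len 0.055 width 0.052
spatula 0.93 origin [0.4959 0.4571] deg 7.8 len 0.239 width 0.019
spatula 0.28 origin [ 0.6088 -0.0135] deg 9.2 len 0.057 width 0.053
```

apply_moves(
  targets=[
    {"translation": [0, -0.38, 0], "twist": 0, "hand": 0.8},
    {"translation": [0, -0.45, 0], "twist": 0, "hand": 0.8},
    {"translation": [0, -0.45, 0], "twist": 0, "hand": 0.8},
    {"translation": [0, -0.45, 0], "twist": 0, "hand": 0.8},
    {"translation": [0, -0.45, 0], "twist": 0, "hand": 0.8},
    {"translation": [0, -0.45, 0], "twist": 0, "hand": 0.8},
    {"translation": [0, -0.45, 0], "twist": 0, "hand": 0.8},
    {"translation": [0, -0.45, 0], "twist": 0, "hand": 0.8},
  ],
)

```text
time: 24.0
tool_pos: [0.565, 0.114, 0.197]
tool_rot: [0.0, 0.999, -0.054, -0.001]
contact_force: [0.3, -1.0, -0.7]
gripper_width: 0.803
grasp_force: 0.0
```

apply_moves(
  targets=[
    {"translation": [-0.1, -0.45, 0], "twist": 0, "hand": 0.8},
    {"translation": [-0.1, -0.45, 0], "twist": 0, "hand": 0.8},
    {"translation": [-0.1, -0.45, 0], "twist": 0, "hand": 0.8},
    {"translation": [-0.1, -0.43, 0], "twist": 0, "hand": 0.8},
    {"translation": [-0.1, -0.45, 0], "twist": -0.6, "hand": 0.8},
    {"translation": [0, 0, 0], "twist": -1, "hand": 0.8},
    {"translation": [0, 0, 0], "twist": -1, "hand": 0.8},
    {"translation": [0, 0, 0], "twist": 0, "hand": 0.8},
  ],
)

```text
time: 24.8
tool_pos: [0.5394, 0.3395, 0.1967]
tool_rot: [0.001, 0.997, 0.076, -0.001]
contact_force: [0.9, 0.4, -0.5]
gripper_width: 0.799
grasp_force: 0.0
```

```bash
python3 look.py spoon .5385 .3398 8.6
```

```text
spoon 0.81 origin [0.5386 0.3396] deg 8.9 len 0.237 width 0.018
spoon 0.91 origin [0.5387 0.3396] deg 9.1 len 0.237 width 0.019
spoon 0.81 origin [0.5377 0.3395] deg 8.9 len 0.239 width 0.019
tool mm -1.6 -1.1 173.5 twist 0.0 yaw 8.6 t 25.1
```

apply_moves(
  targets=[
    {"translation": [-0.015, -0.01, 0.4], "twist": -0.05, "hand": 0.6},
    {"translation": [0, 0, 0.45], "twist": 0, "hand": 0.5},
    {"translation": [0, 0, 0.45], "twist": 0, "hand": 0.5},
    {"translation": [0, 0, 0.3], "twist": 0, "hand": 0.5},
    {"translation": [0, 0, 0.125], "twist": 0, "hand": 0.5},
    {"translation": [0, 0, 0], "twist": 0, "hand": 0.2},
    {"translation": [0, 0, 0], "twist": 0, "hand": 0},
    {"translation": [0, 0, 0], "twist": 0, "hand": 0},
  ],
)

```text
time: 25.9
tool_pos: [0.5404, 0.3409, 0.029]
tool_rot: [-0.001, 0.997, 0.078, 0.002]
contact_force: [0.1, -0.2, -1.2]
gripper_width: 0.185
grasp_force: 58.6
```

apply_moves(
  targets=[
    {"translation": [0, 0, 0], "twist": 0, "hand": 0},
    {"translation": [0, 0, 0], "twist": 0, "hand": 0},
  ],
)

```text
time: 26.1
tool_pos: [0.5394, 0.3405, 0.0277]
tool_rot: [-0.0, 0.997, 0.078, 0.001]
contact_force: [0.6, -0.1, 3.2]
gripper_width: 0.18
grasp_force: 59.6
```

apply_moves(
  targets=[
    {"translation": [0, 0, -0.1], "twist": 0, "hand": 0},
    {"translation": [0, 0, -0.2], "twist": 0, "hand": 0},
    {"translation": [0, 0, -0.4], "twist": 0, "hand": 0},
    {"translation": [0, 0, -0.3], "twist": 0, "hand": 0},
    {"translation": [-0.3, 0, 0], "twist": 0, "hand": 0},
    {"translation": [-0.3, 0, 0], "twist": 0, "hand": 0},
    {"translation": [-0.3, 0, 0], "twist": 0, "hand": 0},
  ],
)

```text
time: 26.8
tool_pos: [0.4491, 0.326, 0.1276]
tool_rot: [-0.0, 0.997, 0.078, 0.001]
contact_force: [0.1, 0.9, -0.6]
gripper_width: 0.18
grasp_force: 59.0
```

apply_moves(
  targets=[
    {"translation": [0, 0, 0], "twist": 0.9, "hand": 0},
    {"translation": [0, 0, 0], "twist": 0.9, "hand": 0},
    {"translation": [0, 0, 0], "twist": 0.86, "hand": 0},
    {"translation": [0, 0, 0], "twist": 0, "hand": 0},
    {"translation": [0, 0, 0], "twist": 0, "hand": 0},
  ],
)

```text
time: 27.3
tool_pos: [0.4498, 0.3261, 0.1269]
tool_rot: [-0.0, 0.999, -0.054, 0.0]
contact_force: [-0.2, -0.1, -0.5]
gripper_width: 0.176
grasp_force: 59.0
```

```bash
python3 - <<'E'
from h import *
go(*clip(3),.07,-6.2); print(state()['gripper_width'])
E
```

```text
tool mm 138.8 483.2 56.9 twist 0.01 yaw -6.2 t 27.3
0.17645274524347232
```

apply_moves(
  targets=[
    {"translation": [0, 0.33, 0], "twist": 0, "hand": 0},
    {"translation": [0, 0.45, 0], "twist": 0, "hand": 0},
    {"translation": [0, 0.45, 0], "twist": 0, "hand": 0},
    {"translation": [0, 0.45, 0], "twist": 0, "hand": 0},
    {"translation": [0, 0.45, 0], "twist": 0, "hand": 0},
    {"translation": [0, 0.45, 0], "twist": 0, "hand": 0},
    {"translation": [0, 0.45, 0], "twist": 0, "hand": 0},
    {"translation": [0, 0.45, 0], "twist": 0, "hand": 0},
  ],
)

```text
time: 28.1
tool_pos: [0.4115, -0.0216, 0.1268]
tool_rot: [0.0, 0.999, -0.054, 0.001]
contact_force: [0.9, -0.8, -0.9]
gripper_width: 0.178
grasp_force: 59.0
```

apply_moves(
  targets=[
    {"translation": [0, 0.45, 0], "twist": 0, "hand": 0},
    {"translation": [0, 0.45, 0], "twist": 0, "hand": 0},
    {"translation": [0.1, 0.45, 0], "twist": 0, "hand": 0},
    {"translation": [0.3, 0, 0], "twist": 0, "hand": 0},
    {"translation": [0.3, 0, 0], "twist": 0, "hand": 0},
    {"translation": [0.4, 0, 0], "twist": 0, "hand": 0},
    {"translation": [0.28, 0, 0], "twist": 0, "hand": 0},
    {"translation": [0, 0, 0], "twist": 0, "hand": 0},
  ],
)

```text
time: 28.9
tool_pos: [0.5371, -0.1698, 0.1269]
tool_rot: [0.0, 0.999, -0.054, 0.001]
contact_force: [-0.7, -1.4, -0.8]
gripper_width: 0.18
grasp_force: 59.1
```

apply_moves(
  targets=[
    {"translation": [0, 0, 0], "twist": 0, "hand": 0},
  ],
)

```text
time: 29.0
tool_pos: [0.5342, -0.1691, 0.1261]
tool_rot: [-0.0, 0.999, -0.054, -0.001]
contact_force: [0.2, -0.2, -1.3]
gripper_width: 0.183
grasp_force: 59.1
```

```bash
python3 - <<'E'
from h import *
go(*clip(3),.071,-6.2); print(state()['gripper_width']); save('wrist','w8.png')
tool('wrist','spoon',.109)
E
```

```text
tool mm 1.8 -0.1 55.1 twist 0.0 yaw -6.2 t 29.0
0.1833599949986467
spoon 0.9 origin [ 0.5534 -0.1714] deg -6.1 len 0.176 width 0.018
```

View pics/w8.png

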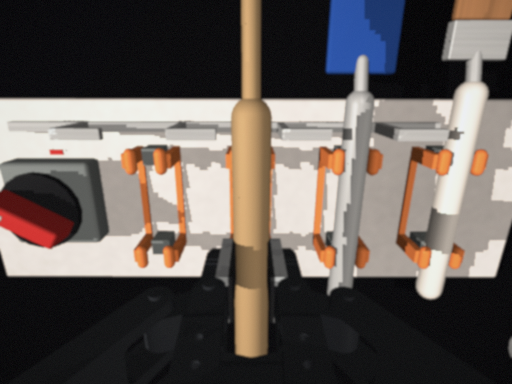

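The spoon is centred over clip 3 (handle at x≈251) and the other two are home. I press, release and move on to the spatula.

apply_moves(
  targets=[
    {"translation": [0.01, 0, 0.2], "twist": 0, "hand": 0},
    {"translation": [0, 0, 0.25], "twist": 0, "hand": 0},
    {"translation": [0, 0, 0.1], "twist": 0, "hand": 0},
    {"translation": [0, 0, 0], "twist": 0, "hand": 0},
    {"translation": [0, 0, 0.03], "twist": 0, "hand": 0},
    {"translation": [0, 0, 0.03], "twist": 0, "hand": 0},
    {"translation": [0, 0, 0.03], "twist": 0, "hand": 0},
  ],
)

```text
time: 29.8
tool_pos: [0.537, -0.1694, 0.066]
tool_rot: [0.0, 0.999, -0.055, 0.002]
contact_force: [-2.6, 4.3, 11.4]
gripper_width: 0.179
grasp_force: 60.3
```

apply_moves(
  targets=[
    {"translation": [0, 0, 0.03], "twist": 0, "hand": 0},
    {"translation": [0, 0, 0.03], "twist": 0, "hand": 0},
    {"translation": [0, 0, 0], "twist": 0, "hand": 0},
  ],
)

```text
time: 30.1
tool_pos: [0.5369, -0.1692, 0.0577]
tool_rot: [0.0, 0.999, -0.055, 0.002]
contact_force: [5.3, 1.9, -1.5]
gripper_width: 0.182
grasp_force: 59.3
```

apply_moves(
  targets=[
    {"translation": [0, 0, 0.02], "twist": 0, "hand": 0},
    {"translation": [0, 0, 0.0], "twist": 0, "hand": 0},
  ],
)

```text
time: 30.3
tool_pos: [0.537, -0.1692, 0.0574]
tool_rot: [-0.0, 0.999, -0.055, 0.002]
contact_force: [-1.7, 5.2, 11.9]
gripper_width: 0.18
grasp_force: 60.6
```

apply_moves(
  targets=[
    {"translation": [0, 0, 0], "twist": 0, "hand": 0.2},
    {"translation": [0, 0, 0], "twist": 0, "hand": 0.4},
    {"translation": [0, 0, 0], "twist": 0, "hand": 0.4},
    {"translation": [0, 0, -0.2], "twist": 0, "hand": 0.4},
    {"translation": [0, 0, -0.4], "twist": 0, "hand": 0.4},
    {"translation": [0, 0, -0.4], "twist": 0, "hand": 0.6},
    {"translation": [0, 0, -0.45], "twist": 0, "hand": 0.8},
    {"translation": [0, 0, 0], "twist": 0, "hand": 0.8},
  ],
)

```text
time: 31.1
tool_pos: [0.5386, -0.1713, 0.2074]
tool_rot: [0.003, 0.998, -0.055, 0.006]
contact_force: [0.8, 0.5, 0.5]
gripper_width: 0.8
grasp_force: 0.0
```

```bash
python3 - <<'E'
from h import *
print(clip(3))
save('wrist','w9.png');tool('wrist','spoon',.039)
save('top','t5.png');tool('top','spatula')
E
```

```text
[ 0.5360161  -0.16913434]
spoon 0.57 origin [ 0.5359 -0.1686] deg -6.4 len 0.234 width 0.018
spoon 0.32 origin [0.5532 0.0314] deg 85.7 len 0.068 width 0.056
spatula 0.73 origin [0.4896 0.4562] deg 7.8 len 0.246 width 0.019
spatula 0.37 origin [ 0.5108 -0.5527] deg -55.7 len 0.126 width 0.123
```

apply_moves(
  targets=[
    {"translation": [0, -0.32, 0], "twist": 0, "hand": 0.8},
    {"translation": [0, -0.45, 0], "twist": 0, "hand": 0.8},
    {"translation": [0, -0.45, 0], "twist": 0, "hand": 0.8},
    {"translation": [0, -0.45, 0], "twist": 0, "hand": 0.8},
    {"translation": [0, -0.45, 0], "twist": 0, "hand": 0.8},
    {"translation": [0, -0.45, 0], "twist": 0, "hand": 0.8},
    {"translation": [0, -0.45, 0], "twist": 0, "hand": 0.8},
    {"translation": [0, -0.45, 0], "twist": 0, "hand": 0.8},
  ],
)

```text
time: 32.1
tool_pos: [0.5718, 0.1772, 0.1965]
tool_rot: [0.001, 0.999, -0.055, -0.002]
contact_force: [0.7, -0.8, 0.7]
gripper_width: 0.797
grasp_force: 0.0
```

apply_moves(
  targets=[
    {"translation": [-0.18, -0.45, 0], "twist": 0, "hand": 0.8},
    {"translation": [-0.18, -0.45, 0], "twist": 0, "hand": 0.8},
    {"translation": [-0.18, -0.45, 0], "twist": 0, "hand": 0.8},
    {"translation": [-0.18, -0.45, 0], "twist": 0, "hand": 0.8},
    {"translation": [-0.18, -0.45, 0], "twist": 0, "hand": 0.8},
    {"translation": [-0.18, -0.45, 0], "twist": -0.4, "hand": 0.8},
    {"translation": [0, 0, 0], "twist": -1, "hand": 0.8},
    {"translation": [0, 0, 0], "twist": -1, "hand": 0.8},
  ],
)

```text
time: 32.9
tool_pos: [0.4932, 0.4567, 0.1959]
tool_rot: [0.002, 0.998, 0.069, -0.002]
contact_force: [-0.5, -0.3, -0.1]
gripper_width: 0.798
grasp_force: 0.0
```

```bash
python3 look.py spatula .493 .457 7.6
```

```text
spatula 0.97 origin [0.4892 0.4553] deg 7.8 len 0.239 width 0.018
spatula 0.75 origin [0.4882 0.4557] deg 7.5 len 0.241 width 0.018
spatula 0.57 origin [0.4885 0.456 ] deg 7.8 len 0.242 width 0.019
tool mm -1.8 -2.0 173.2 twist -0.04 yaw 7.4 t 33.2
```

apply_moves(
  targets=[
    {"translation": [-0.06, -0.015, 0.4], "twist": -0.05, "hand": 0.6},
    {"translation": [0, 0, 0.45], "twist": 0, "hand": 0.5},
    {"translation": [0, 0, 0.45], "twist": 0, "hand": 0.5},
    {"translation": [0, 0, 0.3], "twist": 0, "hand": 0.5},
    {"translation": [0, 0, 0.125], "twist": 0, "hand": 0.5},
    {"translation": [0, 0, 0], "twist": 0, "hand": 0.2},
    {"translation": [0, 0, 0], "twist": 0, "hand": 0},
    {"translation": [0, 0, 0], "twist": 0, "hand": 0},
  ],
)

```text
time: 34.0
tool_pos: [0.4906, 0.4577, 0.0297]
tool_rot: [-0.001, 0.998, 0.068, 0.002]
contact_force: [0.3, -0.2, -1.0]
gripper_width: 0.179
grasp_force: 58.6
```

apply_moves(
  targets=[
    {"translation": [0, 0, 0], "twist": 0, "hand": 0},
    {"translation": [0, 0, 0], "twist": 0, "hand": 0},
  ],
)

```text
time: 34.2
tool_pos: [0.4897, 0.4571, 0.0283]
tool_rot: [-0.001, 0.998, 0.068, 0.001]
contact_force: [-0.4, -0.2, -0.5]
gripper_width: 0.182
grasp_force: 58.6
```

apply_moves(
  targets=[
    {"translation": [0, 0, -0.1], "twist": 0, "hand": 0},
    {"translation": [0, 0, -0.2], "twist": 0, "hand": 0},
    {"translation": [0, 0, -0.4], "twist": 0, "hand": 0},
    {"translation": [0, 0, -0.3], "twist": 0, "hand": 0},
    {"translation": [0, 0, 0], "twist": 0.9, "hand": 0},
    {"translation": [0, 0, 0], "twist": 0.9, "hand": 0},
    {"translation": [0, 0, 0], "twist": 0.63, "hand": 0},
    {"translation": [0, 0, 0], "twist": 0, "hand": 0},
  ],
)

```text
time: 35.0
tool_pos: [0.4891, 0.4567, 0.1278]
tool_rot: [-0.0, 0.999, -0.053, 0.0]
contact_force: [-0.3, 0.4, -0.4]
gripper_width: 0.183
grasp_force: 58.8
```

```bash
python3 - <<'E'
from h import *
go(*clip(4),.07,-6.2); print(state()['gripper_width'])
E
```

```text
tool mm 113.6 547.2 57.8 twist 0.01 yaw -6.1 t 35.0
0.18278532253455468
```

apply_moves(
  targets=[
    {"translation": [0, 0.35, 0], "twist": 0, "hand": 0},
    {"translation": [0, 0.45, 0], "twist": 0, "hand": 0},
    {"translation": [0, 0.45, 0], "twist": 0, "hand": 0},
    {"translation": [0, 0.45, 0], "twist": 0, "hand": 0},
    {"translation": [0, 0.45, 0], "twist": 0, "hand": 0},
    {"translation": [0, 0.45, 0], "twist": 0, "hand": 0},
    {"translation": [0, 0.45, 0], "twist": 0, "hand": 0},
    {"translation": [0, 0.45, 0], "twist": 0, "hand": 0},
  ],
)

```text
time: 35.8
tool_pos: [0.4512, 0.107, 0.1275]
tool_rot: [-0.0, 0.999, -0.053, 0.001]
contact_force: [0.2, -0.3, -0.9]
gripper_width: 0.177
grasp_force: 59.0
```

apply_moves(
  targets=[
    {"translation": [0, 0.45, 0], "twist": 0, "hand": 0},
    {"translation": [0, 0.45, 0], "twist": 0, "hand": 0},
    {"translation": [0, 0.45, 0], "twist": 0, "hand": 0},
    {"translation": [0, 0.45, 0], "twist": 0, "hand": 0},
    {"translation": [0.2, 0.17, 0], "twist": 0, "hand": 0},
    {"translation": [0.4, 0, 0], "twist": 0, "hand": 0},
    {"translation": [0.4, 0, 0], "twist": 0, "hand": 0},
    {"translation": [0.14, 0, 0], "twist": 0, "hand": 0},
  ],
)

```text
time: 36.6
tool_pos: [0.5468, -0.1005, 0.1278]
tool_rot: [0.0, 0.999, -0.053, 0.001]
contact_force: [0.0, 0.1, -0.9]
gripper_width: 0.178
grasp_force: 59.1
```

apply_moves(
  targets=[
    {"translation": [0, 0, 0], "twist": 0, "hand": 0},
    {"translation": [0, 0, 0], "twist": 0, "hand": 0},
  ],
)

```text
time: 36.8
tool_pos: [0.5434, -0.0994, 0.1268]
tool_rot: [-0.0, 0.999, -0.053, -0.0]
contact_force: [0.1, -0.2, -0.2]
gripper_width: 0.18
grasp_force: 59.1
```

```bash
python3 - <<'E'
from h import *
go(*clip(4),.0715,-6.2); print(state()['gripper_width']); save('wrist','w10.png')
tool('wrist','spatula',.109)
E
```

```text
tool mm 0.2 0.2 55.3 twist 0.02 yaw -6.1 t 36.8
0.17984141470977466
spatula 0.62 origin [ 0.562  -0.1017] deg -6.1 len 0.177 width 0.03
```

View pics/w10.png

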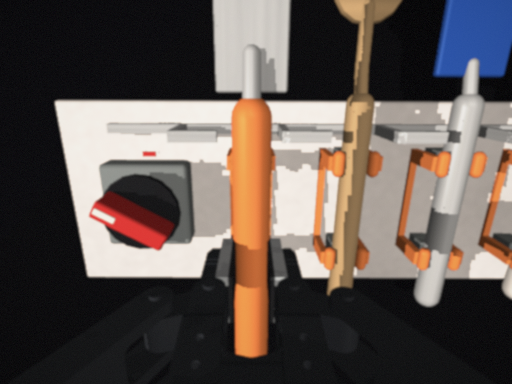

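The spatula is centred over clip 4 (handle at x≈251), with the knob clear to its left. I press it in.

apply_moves(
  targets=[
    {"translation": [0, 0, 0.2], "twist": 0, "hand": 0},
    {"translation": [0, 0, 0.25], "twist": 0, "hand": 0},
    {"translation": [0, 0, 0.1], "twist": 0, "hand": 0},
    {"translation": [0, 0, 0], "twist": 0, "hand": 0},
    {"translation": [0, 0, 0.03], "twist": 0, "hand": 0},
    {"translation": [0, 0, 0.03], "twist": 0, "hand": 0},
    {"translation": [0, 0, 0.03], "twist": 0, "hand": 0},
  ],
)

```text
time: 37.6
tool_pos: [0.5458, -0.0997, 0.0666]
tool_rot: [0.0, 0.999, -0.054, 0.002]
contact_force: [-3.4, 3.4, 12.0]
gripper_width: 0.18
grasp_force: 60.5
```

apply_moves(
  targets=[
    {"translation": [0, 0, 0.03], "twist": 0, "hand": 0},
    {"translation": [0, 0, 0.03], "twist": 0, "hand": 0},
    {"translation": [0, 0, 0], "twist": 0, "hand": 0},
  ],
)

```text
time: 37.9
tool_pos: [0.5457, -0.0996, 0.0584]
tool_rot: [0.0, 0.999, -0.054, 0.003]
contact_force: [5.5, 1.9, -3.4]
gripper_width: 0.181
grasp_force: 59.0
```

apply_moves(
  targets=[
    {"translation": [0, 0, 0.02], "twist": 0, "hand": 0},
    {"translation": [0, 0, 0.0], "twist": 0, "hand": 0},
  ],
)

```text
time: 38.1
tool_pos: [0.5457, -0.0996, 0.0579]
tool_rot: [-0.0, 0.999, -0.054, 0.002]
contact_force: [-1.2, 3.6, 11.4]
gripper_width: 0.177
grasp_force: 60.5
```

Home. I release, rise and check all four.

apply_moves(
  targets=[
    {"translation": [0, 0, 0], "twist": 0, "hand": 0.2},
    {"translation": [0, 0, 0], "twist": 0, "hand": 0.4},
    {"translation": [0, 0, 0], "twist": 0, "hand": 0.4},
    {"translation": [0, 0, -0.2], "twist": 0, "hand": 0.4},
    {"translation": [0, 0, -0.4], "twist": 0, "hand": 0.4},
    {"translation": [0, 0, -0.4], "twist": 0, "hand": 0.6},
    {"translation": [0, 0, -0.45], "twist": 0, "hand": 0.8},
    {"translation": [0, 0, 0], "twist": 0, "hand": 0.8},
  ],
)

```text
time: 38.9
tool_pos: [0.5473, -0.1009, 0.2076]
tool_rot: [0.002, 0.999, -0.054, 0.006]
contact_force: [-0.1, -0.6, 1.3]
gripper_width: 0.804
grasp_force: 0.0
```

```bash
python3 - <<'E'
from h import *
for k in (1,2,3,4):print(clip(k))
save('wrist','w11.png')
for q in['brush','scraper','spoon','spatula']:tool('wrist',q,.039)
go(.552,-.022,.2,53.3)
E
```

```text
[ 0.52089619 -0.30831548]
[ 0.52845614 -0.23872491]
[ 0.5360161  -0.16913434]
[ 0.54357605 -0.09954378]
brush 0.71 origin [ 0.5254 -0.3062] deg -6.0 len 0.231 width 0.022
scraper 0.57 origin [ 0.5265 -0.2345] deg -6.0 len 0.234 width 0.02
spoon 0.65 origin [ 0.5357 -0.1659] deg -6.3 len 0.23 width 0.019
spoon 0.65 origin [ 0.5247 -0.3013] deg -5.9 len 0.226 width 0.021
spatula 0.77 origin [ 0.5426 -0.0979] deg -6.3 len 0.229 width 0.017
tool mm 1.1 -77.8 -2.5 twist -10.38 yaw -6.1 t 39.15
```

View pics/w11.png

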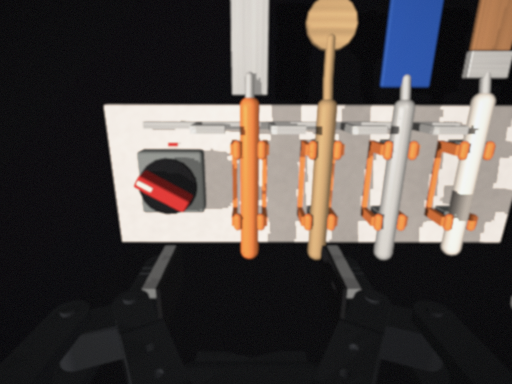

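All four handles are seated between their jaws, and the hooks are free. Now back to the knob, with the bar around (165,190).

apply_moves(
  targets=[
    {"translation": [0.01, -0.39, 0], "twist": -0.4, "hand": 0.6},
    {"translation": [0, -0.38, 0], "twist": 0, "hand": 0.6},
    {"translation": [0, 0, 0], "twist": -1, "hand": 0.6},
    {"translation": [0, 0, 0], "twist": -1, "hand": 0.6},
    {"translation": [0, 0, 0], "twist": -1, "hand": 0.6},
    {"translation": [0, 0, 0], "twist": -1, "hand": 0.6},
    {"translation": [0, 0, 0], "twist": -1, "hand": 0.6},
    {"translation": [0, 0, 0], "twist": -1, "hand": 0.6},
  ],
)

```text
time: 39.95
tool_pos: [0.5504, -0.0228, 0.1973]
tool_rot: [-0.001, 0.964, 0.265, -0.002]
contact_force: [-0.7, 0.7, -0.1]
gripper_width: 0.598
grasp_force: 0.0
```

apply_moves(
  targets=[
    {"translation": [0, 0, 0], "twist": -1, "hand": 0.6},
    {"translation": [0, 0, 0], "twist": -1, "hand": 0.6},
    {"translation": [0, 0, 0], "twist": -1, "hand": 0.6},
    {"translation": [0, 0, 0], "twist": -1, "hand": 0.6},
    {"translation": [0, 0, 0], "twist": 0, "hand": 0.6},
    {"translation": [0, 0, 0], "twist": 0, "hand": 0.6},
  ],
)

```text
time: 40.55
tool_pos: [0.5508, -0.0228, 0.1982]
tool_rot: [-0.001, 0.894, 0.449, -0.001]
contact_force: [0.3, 0.4, 0.6]
gripper_width: 0.599
grasp_force: 0.0
```

```bash
python3 - <<'E'
from h import *
go(.552,-.022,.073,53.5)
E
```

```text
tool mm 1.4 0.4 125.2 twist -0.03 yaw 53.3 t 40.55
```

apply_moves(
  targets=[
    {"translation": [0.015, 0, 0.3], "twist": 0, "hand": 0.5},
    {"translation": [0, 0, 0.4], "twist": 0, "hand": 0.5},
    {"translation": [0, 0, 0.4], "twist": 0, "hand": 0.5},
    {"translation": [0, 0, 0.145], "twist": 0, "hand": 0.5},
    {"translation": [0, 0, 0], "twist": 0, "hand": 0.3},
    {"translation": [0, 0, 0], "twist": 0, "hand": 0},
    {"translation": [0, 0, 0], "twist": 0, "hand": 0},
    {"translation": [0, 0, 0], "twist": 0, "hand": 0},
  ],
)

```text
time: 41.35
tool_pos: [0.5508, -0.0203, 0.0761]
tool_rot: [-0.002, 0.893, 0.449, -0.001]
contact_force: [-6.9, 4.6, -1.2]
gripper_width: 0.138
grasp_force: 60.8
```

apply_moves(
  targets=[
    {"translation": [0, 0, 0], "twist": 0, "hand": 0},
    {"translation": [0, 0, 0.03], "twist": 0, "hand": 0},
    {"translation": [0, 0, 0.03], "twist": 0, "hand": 0},
    {"translation": [0, 0, 0.025], "twist": 0, "hand": 0},
    {"translation": [0, 0, 0], "twist": 0, "hand": 0},
  ],
)

```text
time: 41.85
tool_pos: [0.5509, -0.0203, 0.0691]
tool_rot: [-0.003, 0.893, 0.45, -0.002]
contact_force: [-11.9, 5.3, 7.2]
gripper_width: 0.131
grasp_force: 62.0
```

apply_moves(
  targets=[
    {"translation": [0, 0, 0.015], "twist": 0, "hand": 0},
    {"translation": [0, 0, 0], "twist": 0.9, "hand": 0},
    {"translation": [0, 0, 0], "twist": 1, "hand": 0},
    {"translation": [0, 0, 0], "twist": 1, "hand": 0},
    {"translation": [0, 0, 0], "twist": 1, "hand": 0},
    {"translation": [0, 0, 0], "twist": 1, "hand": 0},
    {"translation": [0, 0, 0], "twist": 1, "hand": 0},
  ],
)

```text
time: 42.55
tool_pos: [0.5514, -0.0209, 0.069]
tool_rot: [-0.001, 0.986, 0.169, -0.002]
contact_force: [-13.9, 4.2, 14.0]
gripper_width: 0.131
grasp_force: 62.8
```

apply_moves(
  targets=[
    {"translation": [0, 0, 0], "twist": 1, "hand": 0},
    {"translation": [0, 0, 0], "twist": 1, "hand": 0},
    {"translation": [0, 0, 0], "twist": 1, "hand": 0},
    {"translation": [0, 0, 0], "twist": 1, "hand": 0},
    {"translation": [0, 0, 0], "twist": 0.7, "hand": 0},
    {"translation": [0, 0, 0], "twist": 0, "hand": 0},
  ],
)

```text
time: 43.15
tool_pos: [0.5514, -0.0214, 0.069]
tool_rot: [0.0, 0.998, -0.064, -0.003]
contact_force: [-15.2, 2.6, 13.6]
gripper_width: 0.133
grasp_force: 62.8
```

```bash
python3 - <<'E'
from h import *
s=state();go(.552,-.022,.07);print(s['contact_force'],s['ft_torque'],s['gripper_width'],s['tool_pos'])
E
```

```text
tool mm 0.7 0.5 -1.0 twist None yaw -7.3 t 43.15
[-15.23621319   2.56397624  13.63275288] [0.32403305 2.49415669 0.24491847] 0.1327095420559304 [ 0.55135381 -0.02138719  0.06895631]
```

Turned to the stop. I let the knob pop up, release and check.

apply_moves(
  targets=[
    {"translation": [0, 0, -0.04], "twist": 0, "hand": 0},
    {"translation": [0, 0, -0.04], "twist": 0, "hand": 0},
    {"translation": [0, 0, 0], "twist": 0, "hand": 0.3},
    {"translation": [0, 0, 0], "twist": 0, "hand": 0.4},
    {"translation": [0, 0, 0], "twist": 0, "hand": 0.5},
    {"translation": [0, 0, -0.4], "twist": 0, "hand": 0.5},
    {"translation": [0, 0, -0.45], "twist": 0, "hand": 0.5},
    {"translation": [0, 0, -0.4], "twist": 0, "hand": 0.5},
  ],
)

```text
time: 43.95
tool_pos: [0.5529, -0.0218, 0.2008]
tool_rot: [0.0, 0.998, -0.064, 0.001]
contact_force: [0.5, -0.5, -0.3]
gripper_width: 0.502
grasp_force: 0.0
```

apply_moves(
  targets=[
    {"translation": [0, 0.4, 0], "twist": 0, "hand": 0.8},
    {"translation": [0, 0.4, 0], "twist": 0, "hand": 0.8},
    {"translation": [0, 0, 0], "twist": 0, "hand": 0.8},
    {"translation": [0, 0, 0], "twist": 0, "hand": 0.8},
  ],
)

```text
time: 44.35
tool_pos: [0.5425, -0.1017, 0.1988]
tool_rot: [-0.0, 0.998, -0.065, 0.0]
contact_force: [-0.1, 0.9, -0.2]
gripper_width: 0.796
grasp_force: 0.0
```

```bash
python3 - <<'E'
from h import *
im=save('wrist','w12.png')
for q in['brush','scraper','spoon','spatula']:tool('wrist',q,.039)
print(axis('wrist','lockbar',.055)[:1])
c=get_calibration('wrist');hsv=cv2.cvtColor(im,cv2.COLOR_RGB2HSV);m=((hsv[...,0]<6)|(hsv[...,0]>174))&(hsv[...,1]>180)&(hsv[...,2]>60)
v,u=np.nonzero(m);P=unproj('wrist',np.c_[u,v],.066,c)[:,:2];P=P[np.hypot(*(P-[.551,-.021]).T)<.034];print(cv2.minAreaRect(P.astype(np.float32)*1000))
E
```

```text
brush 0.81 origin [ 0.5265 -0.3086] deg -6.0 len 0.219 width 0.023
brush 0.57 origin [ 0.5363 -0.1687] deg -6.7 len 0.227 width 0.02
spoon 0.79 origin [ 0.5364 -0.1679] deg -6.3 len 0.227 width 0.019
spatula 0.86 origin [ 0.5439 -0.0983] deg -6.2 len 0.228 width 0.019
[(0.6, 3220, array([ 0.592, -0.18 ]), np.float64(83.5), np.float64(-0.138), np.float64(0.147), np.float64(-0.006), np.float64(0.006))]
((552.6831665039062, -22.70225715637207), (18.129743576049805, 51.25136947631836), 83.65065002441406)
```

View pics/w12.png

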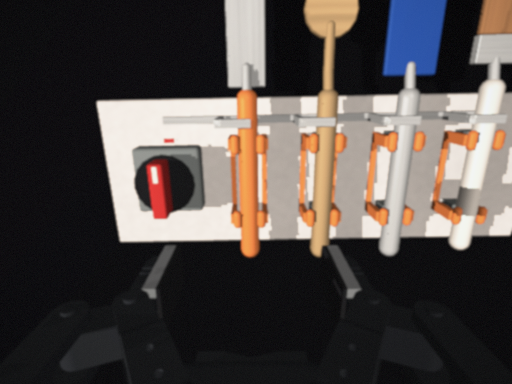

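The knob bar (160,190) is back along the rack's x, the hooks cover all four handles and the tools are home. I hand in.

```bash
python3 -c "
from plant import *
print(job_done())"
```

```text
the job is handed in; nothing more can be done
None
```

All four tools looked home in their own clips, heads to the far side, and the knob was turned back to locked. I handed the job in at about 44 s; no verdict came back, and I judged the knob's pop-up from the last camera view only.

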